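# Unmask a cast housing and take off its bayonet cover

### The job

Open the cast housing: first lift the loose green masking cap off its cover and stand it right way up on a clear spot of the bench. Then press the orange cover fully down against its spring, and only then turn it a quarter turn anticlockwise (seen from above) and lift it off; set it right way up, flat on the floor of the empty bay of the yellow tray, and let go. Drop nothing, and leave the castings, the can and the bottle where they stand.

Things in the scene. Friction and masses are not known exactly. Their poses are not given: they have to be found in the camera images.
- cap_knob (a point): Centre of the round knob (20 mm across, 36 mm high, 18 mm above and below this point) on top of the loose green masking cap (70-140 g), a thin-walled cup 76 mm across and 51 mm high, open below, 87 mm high with its knob; z up. It starts over the cover's fin, its rim resting on the cover's disc, this point 87 mm above the housing's top face. Standing on the bench, this point is 69 mm above the bench.
- cover_grip (a point): Centre of the grip fin of the loose orange cover (340-540 g): pinch here. Fin 56 mm long (x), 12 thick (y), 40 high (20 above, 20 below this point; z up). Below it a disc 82 mm across, 8 thick, then a steel spigot 44 across down to 59 mm below this point; at its foot two lugs along +x and -x, 10 wide, 6 high, out to 33 mm from the axis. White marks on the disc are in line with fin and lugs.
- socket (a point): Centre of the top face of the fixed aluminium housing, 104 mm square (118 over its side fins), 90 mm high; z up. The cover starts locked: fin along the housing's x (red marks), disc 10 mm above this face, cover_grip 38 mm above this point. Free: fin along y (green marks), a quarter turn anticlockwise. Lugs clear the housing when cover_grip is over 62 mm above this point. Radial play 2.5 mm.
- spring_pad (a joint): Spring pad in the housing under the cover, m, grows as pressed: 0.005 locked, 0.015 with the disc pressed on the housing, 0 when the cover has risen free. Spring 9 N locked, 12 N pressed. A ridge blocks the turn unless the cover is pushed down 8 to 10 mm; held down, turn it 80 to 95 degrees (stop just beyond) and let it rise: it then stands loose, disc 15 mm above the housing.
- empty_bay (a point): Centre of the floor of the empty bay of the fixed yellow tray, 5 mm above the bench. The tray is 260 mm long (along this point's x), 135 mm wide and 40 mm high with 5 mm walls; each of its two bays is 122 x 125 mm inside, and the other, filled bay is 128 mm away along this point's -x. A cover standing here has cover_grip 59 mm above this point.
- tray_casting_mid (a point): Centre (half-way up) of the loose grey finned casting in the other bay of the tray, 75 x 70 x 45 mm high: leave alone.
- tall_casting_mid (a point): Centre (half-way up) of a loose grey finned casting standing on the bench close to the housing, 70 x 50 x 110 mm high: leave alone.
- can_mid (a point): Centre (half-way up) of a loose white can standing on the bench, 66 mm across, 170 mm high: leave alone.
- bottle_mid (a point): Centre (half-way up) of a loose blue bottle with a red cap standing on the bench, 56 mm across, 180 mm high: leave alone.
Things that resemble listed ones, but are neither listed nor needed, are in the scene too. Of the things that look like the part that bears cover_grip, the larger one is meant. Of the things that look like the part that bears cap_knob, the larger one is meant.

How it is judged:
On the way, in this order (a step that is already met when the one before it is completed fails the run):
1. the masking cap has been lifted off and taken away from the housing (horizontal distance between cap_knob and socket above 0.06 m), for 0.1 s.
2. the cover has been pressed down (7 mm or more) against its spring before being turned (value of joint spring_pad above 0.012 m and angle between the x axis of cover_grip and the x axis of socket, either way round below 0.2 rad), for 0.05 s.
3. the cover has been turned out of its lock (at least 75 degrees) while still on the housing (angle between the x axis of cover_grip and the x axis of socket, either way round above 1.31 rad and horizontal distance between cover_grip and socket below 0.012 m and z of cover_grip in the frame of socket below 0.055 m), for 0.1 s.
4. the cover has been lifted clear of the housing (z of cover_grip in the frame of socket above 0.067 m), for 0.1 s.
At the end, for the whole second after the job is handed in: Released and at rest: the cover right way up (0.1 rad) on the floor of the empty bay, within 26 mm of its centre along and across, grip point 54-63 mm over the floor; the masking cap right way up (0.06 rad) flat on the bench itself, knob centre 66-72 mm above the bench (x of cover_grip in the frame of empty_bay between -0.026 and 0.026 m and y of cover_grip in the frame of empty_bay between -0.026 and 0.026 m and z of cover_grip in the frame of empty_bay between 0.054 and 0.063 m and angle between cover_grip's own z axis and vertical below 0.1 rad and contact force between the fingers and cover below 0.1 N and height (world z) of cap_knob between 0.066 and 0.072 m and angle between cap_knob's own z axis and vertical below 0.06 rad and contact force between the fingers and masking_cap below 0.1 N and linear speed of each of masking_cap, cover below 0.02 m/s); the robot touches nothing.
It fails at once if the cover falls freely (over 0.5 m/s out of the fingers: dropped from more than about 13 mm) (contact force between the fingers and cover below 0.1 N and linear speed of cover above 0.5 m/s).
It fails at once if the can or bottle is moved more than 25 mm or tipped (distance of any of can_mid, bottle_mid from where it was at the start of the episode above 0.025 m or angle between any of can_mid, bottle_mid's own z axis and vertical above 0.3 rad).
It fails at once if the tall casting or the casting in the tray is moved more than 25 mm or tipped (distance of any of tall_casting_mid, tray_casting_mid from where it was at the start of the episode above 0.025 m or angle between any of tall_casting_mid, tray_casting_mid's own z axis and vertical above 0.3 rad).
It fails at once if the masking cap falls freely (over 0.5 m/s out of the fingers: dropped from more than about 13 mm) (contact force between the fingers and masking_cap below 0.1 N and linear speed of masking_cap above 0.5 m/s).
It also fails if it takes over 67 s, if anything falls off the work surface, if the arm or the gripper's body presses on something with over 40 N, if the wrist force passes 120 N, or if a joint passes its speed limit or range.

### The arm

A 6-joint arm with a two-finger parallel gripper is mounted at the origin on the work surface. World frame = base frame: x ahead of the robot, y to its left, z up, the work surface at z = 0. Lengths are in m, angles in rad, forces in N, time in s.
With the tool pointing down it reaches from about 0.35 to 0.725 m from the base axis. Payload 6 kg.
Tool frame: the origin (TCP) lies between the finger pads; the fingertips stand 25 mm ahead of it and the grasp point (between the pads) lies 6 mm ahead of it; z points along the fingers, y is the direction in which the jaws open and shut (so a half turn about z gives the same grasp; the last joint's range is limited). The gripper opens to 85 mm and grips with 20 to 120 N. Pads are 22 mm wide; open, the fingers measure 114 mm over their backs; the gripper's body (76 mm by 85 mm) begins 54 mm behind the grasp point. The pads swing forward as they close: fully open they stand 13 mm farther back than shut.
Start: joints at [-0.878, 0.04, 0.085, 0, -1.615, -0.334], TCP at [0.211, -0.562, 0.22] pointing down, gripper open.
Joint ranges: [-2.56, 2.56], [-1.29, 2.01], [-1.08, 1.49], [-3.29, 1.98], [-2.81, -0.18], [-2.99, 2.99]. Speed limits (rad/s): [2.57, 2.57, 3.01, 3.14, 3.14, 3.14].

### API

Orientations are given as a unit quaternion [w, x, y, z].
In Python, from cell import env, cams gives the robot as it stands.
- The arm moves only by the tool apply_moves, never from a script. Its argument "steps" is one flat list of numbers, 4 for each row, row after row: the shift along the tool's x, y, z scaled (see below), then the turn about the tool's z scaled (see below). A call has 1 to 20 rows; each row is the pose to reach, as a shift and turn from the pose measured when the call began, along the tool's axes at that moment; what a row does not reach only later rows make up. The controller multiplies each number of a shift by 0.2 m and each number of a turn by pi/4 rad. A row lasts 1/8 s, in which the tool goes at most 62.5 mm and 10.7 degrees, less where a joint would pass 70% of its speed; a pose out of reach is approached as far as the arm can. A call with a number of a shift or a turn outside -1 to 1 is refused whole. A call with a gripper value outside its range is refused whole. "fingers" is the closure, from 0 (fully open) to 1 (shut), set as the call begins (left out, the last holds). The fingers move at their own pace and stop on an object; "grip_force" is the grip in N (left out, the last holds). Time passes only in rows, so rows that repeat a pose let the fingers close. It gives the time, the measured TCP pose, the force and the opening at its end, in the units of the state.
- env.get_obs(): the state, without advancing time (a new reading comes with each control period).
- cams.get_image(name): name is "side" or "top"; returns (picture, depth): 420x560x3 uint8, red, green, blue; 420x560 float32, m along the optical axis (not along the pixel's ray), 0 where there is no reading.
- cams.camera_params(name): a dict with "vfov" (degrees; the focal length in pixels is half the picture's height over the tangent of half this angle, whatever the lens; pixels are square), "cx", "cy" (the principal point, pixels), "dist_coeffs" ([k1, k2, p1, p2, k3] as OpenCV has them; the pictures are not rectified), "pose" (4x4, takes a point from camera to world coordinates). Camera axes: x right, y down, z forward; pixel columns grow to the right and rows downward; lengths in m; the calibration is good to about 2 mm. A picture is of the moment at which its call begins. camera_params takes no time and is no camera call.
- env.finish_job(): hands the job in, once; it reports no verdict.
The state is a dict: "time": time; "joint_pos": joint angles; "qd": joint speeds; "effort": joint torques, N m; "eef_pos": TCP position; "tcp_rot": TCP orientation; "ft_force": force on the tool from outside, world axes, zero at the start; "wrist_torque": the same for the moment, N m; "width": finger opening in m.
Only numpy, scipy, OpenCV 4.12 (cv2) and the standard library are available. Lean on these libraries where they do the work, as an engineer would, in place of code of your own. Each camera call takes 0.05 s, during which the arm holds its last target.

## Working session

There is one attempt and no reset: what is moved stays moved. The work goes in short steps, Python scripts to look and compute and a tool call to move; the robot and the scene stay as the last step left them, time stands still between calls to the robot, and variables do not carry over. Pictures are saved under pics/ and viewed, and the job is handed in when it is done.

Besides the shell and the picture viewer there is one more tool, called in YAML: its name, and indented under it one key for each argument. apply_moves: Moves the arm, as the interface text tells. Shifts and turns lie within -1 to 1; 1 stands for 0.2 m of shift or pi/4 rad of turn. Its arguments: {"type":"object","properties":{"steps":{"type":"array","items":{"type":"number"}},"fingers":{"type":"number"},"grip_force":{"type":"number"}},"required":["steps"]}

```bash
ls; mkdir -p pics
python3 - <<'E'
from cell import env,cams
import cv2,numpy as np
o=env.get_obs()
for k,v in o.items(): print(k,np.round(v,4))
for n in("side","top"):
    im,d=cams.get_image(n)
    cv2.imwrite(f"pics/{n}0.png",im[...,::-1]); np.save(f"{n}0d.npy",d); np.save(f"{n}0.npy",im)
    p=cams.camera_params(n); print(n,p)
E
```

```text
pics
time 0.0
joint_pos [-8.7830e-01  4.0800e-02  8.3800e-02 -5.0000e-04 -1.6155e+00 -3.3370e-01]
qd [-0.0017  0.0008 -0.0006 -0.0012 -0.0004 -0.0004]
effort [-5.0000e-04 -3.6820e+01  3.4741e+01  6.9320e+00 -5.4000e-03  0.0000e+00]
eef_pos [ 0.2106 -0.5614  0.219 ]
tcp_rot [-2.000e-04 -1.784e-01  9.839e-01  8.000e-04]
ft_force [ 0.0357 -0.1556  0.1708]
wrist_torque [-0.0769 -0.0493 -0.0197]
width 0.0857
side {'vfov': 57.56973309583908, 'cx': 274.9623098476805, 'cy': 216.0152192965418, 'dist_coeffs': array([-0.06010836,  0.        ,  0.        ,  0.        ,  0.        ]), 'pose': array([[ 0.99940894, -0.01465108,  0.0310984 ,  0.5456288 ],
       [-0.03229627, -0.71009494,  0.70336486, -0.61410277],
       [ 0.01177777, -0.7039535 , -0.71014841,  0.75373951],
       [ 0.        ,  0.        ,  0.        ,  1.        ]])}
top {'vfov': 43.82235123182982, 'cx': 276.8410771241831, 'cy': 213.40964416906934, 'dist_coeffs': array([-0.00275163,  0.        ,  0.        ,  0.        ,  0.        ]), 'pose': array([[-0.02381609, -0.98092404,  0.19292701,  0.32611629],
       [-0.99964095,  0.02099644, -0.01664681, -0.01530941],
       [ 0.01227847, -0.1932542 , -0.98107189,  1.33285203],
       [ 0.        ,  0.        ,  0.        ,  1.        ]])}
```

View pics/side0.png

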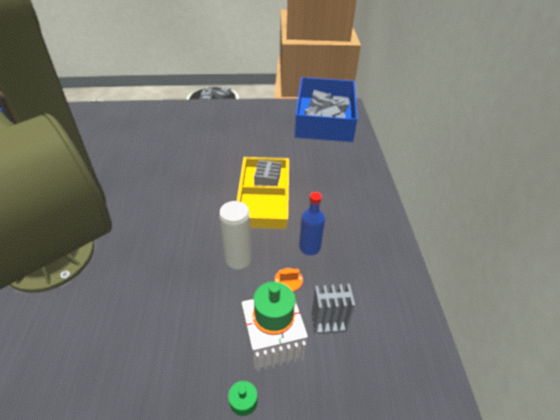

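View pics/top0.png

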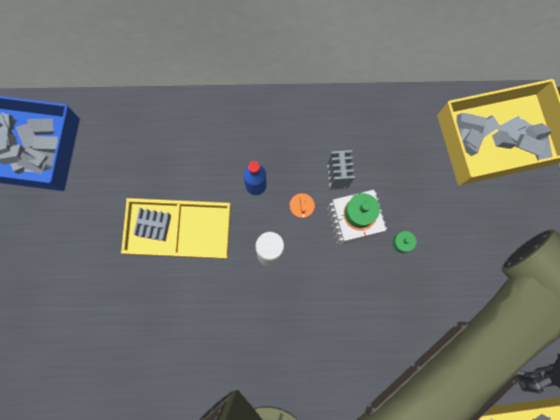

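The side view shows the housing at about (275,325) with the green cap on it, and the tall casting to its right at (333,308). The can is at (236,235), the bottle at (312,228), and the tray's empty bay at (265,207). The top view shows the cap at (362,210), the empty bay at (204,230), and the small decoys at (302,205) and (405,242).

```bash
cat > h.py <<'E'
import numpy as np,cv2
from cell import env,cams
def K(n):
    p=cams.camera_params(n); f=210/np.tan(np.radians(p["vfov"])/2)
    return np.array([[f,0,p["cx"]],[0,f,p["cy"]],[0,0,1]]),p["dist_coeffs"],p["pose"]
def rays(n,uv):
    k,d,T=K(n); q=cv2.undistortPoints(np.array(uv,float).reshape(-1,1,2),k,d).reshape(-1,2)
    r=np.c_[q,np.ones(len(q))]
    return T[:3,3],r@T[:3,:3].T
def onz(n,uv,z):
    o,r=rays(n,uv); return o+r*((z-o[2])/r[:,2])[:,None]
def dep(n,uv,dm):
    o,r=rays(n,uv); return o+r*dm[:,None]
def cloud(n,d):
    v,u=np.mgrid[:420,:560]; return dep(n,np.c_[u.ravel(),v.ravel()],d.ravel()).reshape(420,560,3)
def proj(n,P):
    k,d,T=K(n); Ti=np.linalg.inv(T)
    return cv2.projectPoints(np.array(P,float).reshape(-1,3),cv2.Rodrigues(Ti[:3,:3])[0],Ti[:3,3],k,d)[0].reshape(-1,2)
def tri(uv1,uv2,a="side",b="top"):
    o1,r1=rays(a,[uv1]);o2,r2=rays(b,[uv2]); r1=r1[0];r2=r2[0]
    s=np.linalg.lstsq(np.c_[r1,-r2],o2-o1,rcond=None)[0]
    A=o1+s[0]*r1;B=o2+s[1]*r2
    return (A+B)/2,np.linalg.norm(A-B)
def masks(im):
    h=cv2.cvtColor(im,cv2.COLOR_RGB2HSV); H,S,V=h[...,0],h[...,1],h[...,2]
    return dict(green=(H>50)&(H<80)&(S>150)&(V>50),orange=(H>5)&(H<16)&(S>180)&(V>120),
      yellow=(H>20)&(H<32)&(S>150)&(V>100),blue=(H>105)&(H<125)&(S>150)&(V>60),white=(S<40)&(V>170),red=((H<4)|(H>175))&(S>180)&(V>100))
def get(n,tag):
    im,d=cams.get_image(n); cv2.imwrite(f"pics/{n}{tag}.png",im[...,::-1]); np.save(f"{n}{tag}d.npy",d); np.save(f"{n}{tag}.npy",im); return im,d
def crop(n,tag,u0,v0,w,h,s):
    im=np.load(f"{n}{tag}.npy")[v0:v0+h,u0:u0+w]
    cv2.imwrite(f"pics/{n}{tag}_c{u0}_{v0}.png",cv2.resize(im,None,fx=s,fy=s,interpolation=cv2.INTER_CUBIC)[...,::-1])
E
python3 - <<'E'
from h import *
for n in("side","top"):
    im=np.load(n+"0.npy");d=np.load(n+"0d.npy");C=cloud(n,d)
    for k,m in masks(im).items():
        c,l,st,ce=cv2.connectedComponentsWithStats(m.astype(np.uint8))
        for i in range(1,c):
            if st[i,4]>60:
                P=C[(l==i)&(d>0)]; 
                if len(P)==0: continue
                z=np.percentile(P[:,2],[2,50,98]); print(n,k,st[i],ce[i].round(1),np.median(P,0).round(3),z.round(3))
crop("side","0",225,270,150,120,5); crop("top","0",310,140,120,110,6)
E
```

```text
side green [255 283  39  35 985] [273.6 300.4] [ 0.561 -0.243  0.161] [0.159 0.161 0.198]
side green [229 382  28  33 727] [242.6 397.7] [ 0.504 -0.367  0.037] [0.014 0.037 0.062]
side orange [276 271  25  11 182] [288.3 276.2] [ 0.6   -0.106  0.046] [0.031 0.046 0.062]
side orange [254 319  39  15 101] [273.1 328.1] [ 0.562 -0.269  0.11 ] [0.107 0.11  0.112]
side yellow [ 237  157   52   71 2505] [264.6 195.1] [0.549 0.203 0.009] [0.001 0.009 0.043]
side blue [ 296   78   61   63 2426] [325.9 111.5] [0.773 0.513 0.054] [0.008 0.054 0.093]
side blue [302 206  22  48 656] [312.9 229.9] [ 0.663 -0.007  0.1  ] [0.014 0.1   0.145]
side white [   33     0   253    76 15546] [160.4  37.3] [-0.285  2.455 -0.352] [-0.629 -0.352 -0.081]
side white [220  85  54  14 560] [251.3  90.9] [ 0.469  2.321 -0.743] [-0.758 -0.743  0.002]
side white [  64   86  145   16 1730] [131.2  92.8] [-0.519  2.325 -0.746] [-0.758 -0.746 -0.73 ]
side white [314  91  14   9  64] [320.2  94.9] [0.764 0.71  0.066] [0.059 0.066 0.084]
side white [316 106  24  10 122] [328.9 111. ] [0.786 0.594 0.061] [0.057 0.061 0.06
[... 898 characters left out ...]

top white [484 116  47  24 520] [506.9 126.4] [ 0.803 -0.658  0.038] [0.023 0.038 0.049]
top white [ 34 137  23  11 203] [ 45.4 141.9] [0.774 0.546 0.059] [0.053 0.059 0.064]
top white [  0 145  18  12  87] [ 11.  151.8] [0.742 0.622 0.075] [0.068 0.075 0.082]
top white [ 30 150  14  14  77] [ 36.9 156.5] [0.739 0.565 0.058] [0.052 0.058 0.065]
top white [340 152   6  25  70] [342.6 164. ] [ 0.686 -0.199  0.109] [0.104 0.109 0.113]
top white [330 195  57  46 761] [353.4 221. ] [ 0.538 -0.206  0.088] [0.041 0.088 0.095]
top white [136 209  31  18 188] [152.1 220. ] [0.567 0.276 0.048] [0.014 0.048 0.055]
top white [256 232  28  28 612] [269.2 245.4] [ 0.483 -0.016  0.168] [0.157 0.168 0.173]
```

```bash
ls pics
```

```text
side0.png
side0_c225_270.png
top0.png
top0_c310_140.png
```

View pics/side0_c225_270.png

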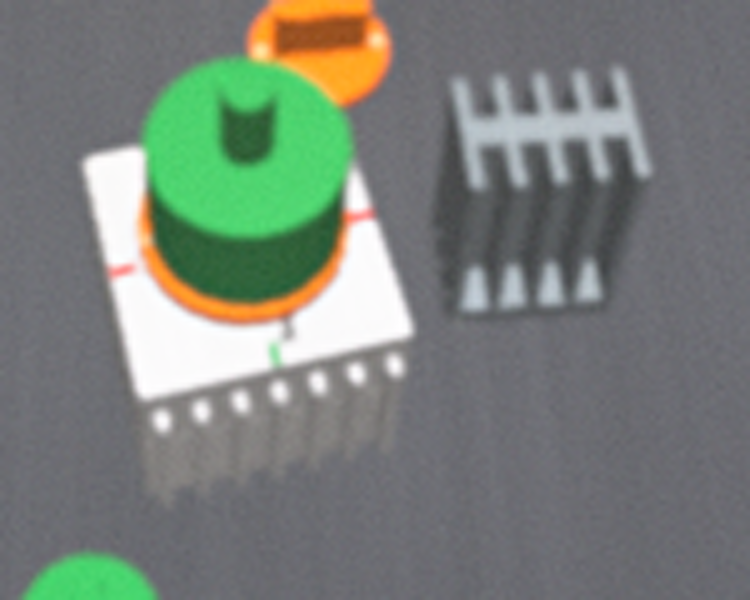

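View pics/top0_c310_140.png

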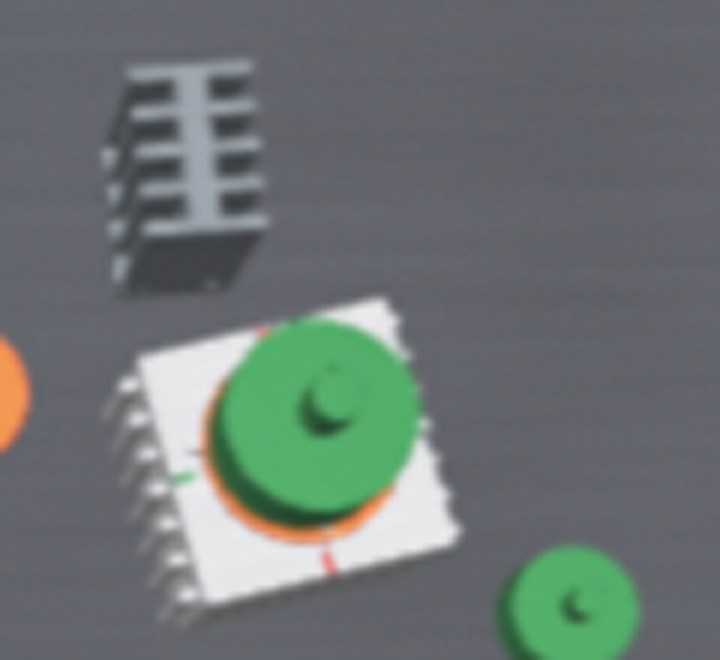

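The crops show the housing's top corners, the red marks along its x axis (about 15° from world x), and the cap resting level on the orange disc. Next I work out positions.

Run:
```python
from h import *
def full(c,s,o): return (np.array(c,float)+.5)/s-.5+np.array(o)
sc=full([(85,157),(145,402),(413,332)],5,(225,270)); tc=full([(140,355),(385,298),(460,537),(208,607)],6,(310,140))
A=onz("side",sc,.09);B=onz("top",tc,.09)
print("side corners",A.round(4).tolist()," ctr",((A[0]+A[2])/2).round(4)); print("top",B.round(4).tolist(),B.mean(0).round(4))
for e in (A[2]-A[1],): print(np.degrees(np.arctan2(e[1],e[0])),np.linalg.norm(e))
for i in range(4):
    e=B[(i+1)%4]-B[i]; print(np.degrees(np.arctan2(e[1],e[0])),np.linalg.norm(e))
rs=full([(122,271),(360,215)],5,(225,270)); R=onz("side",rs,.09); e=R[1]-R[0];print("red side",R.round(4).tolist(),R.mean(0),np.degrees(np.arctan2(e[1],e[0])))
rt=full([(330,563),(263,331)],6,(310,140)); R=onz("top",rt,.09); e=R[1]-R[0];print("red top",R.round(4).tolist(),R.mean(0),np.degrees(np.arctan2(e[1],e[0])))
# knob top z=.195 : centre
print("knob side",onz("side",full([(247,100)],5,(225,270)),.195)," top",onz("top",full([(338,392)],6,(310,140)),.195))
print(tri(full((247,97),5,(225,270)),full((338,392),6,(310,140))))
# cap top disc ellipse z=.177
print("captop", onz("side",full([(248,147)],5,(225,270)),.159),onz("top",full([(322,416)],6,(310,140)),.159))
for n in("side","top"):
    im=np.load(n+"0.npy");d=np.load(n+"0d.npy");C=cloud(n,d);g=masks(im)["green"] if n=="side" else (im[...,1].astype(int)>im[...,0]+40)
    for lo,hi in((.185,.21),(.15,.168)):
        m=g&(C[...,2]>lo)&(C[...,2]<hi)&(C[...,0]>.5)&(C[...,1]<-.15); P=C[m]; print(n,lo,m.sum(),P.mean(0).round(4),P.min(0).round(4),P.max(0).round(4))
crop("side","0",225,145,100,100,6); crop("top","0",110,180,220,90,3)
```

```text
side corners [[0.5, -0.1954, 0.09], [0.5246, -0.2998, 0.09], [0.6249, -0.2748, 0.09]]  ctr [ 0.5625 -0.2351  0.09  ]
top [[0.6041, -0.1743, 0.09], [0.6259, -0.2757, 0.09], [0.5262, -0.3001, 0.09], [0.5, -0.1969, 0.09]] [ 0.5641 -0.2367  0.09  ]
14.021787922556697 0.1033938109242575
-77.88470939358642 0.1037431044385591
-166.2478641329707 0.10256976715417318
104.25057891986964 0.10640899163992737
12.297061337740198 0.10649316209644917
red side [[0.5155, -0.2465, 0.09], [0.6085, -0.2244, 0.09]] [ 0.56204018 -0.23545633  0.09      ] 13.319924559771428
red top [[0.5168, -0.247, 0.09], [0.6131, -0.225, 0.09]] [ 0.56492431 -0.23595909  0.09      ] 12.87172184827385
knob side [[ 0.56263508 -0.24000315  0.195     ]]  top [[ 0.56494453 -0.23400104  0.195     ]]
(array([ 0.56434363, -0.23515967,  0.19035653]), np.float64(0.003150142649360232))
captop [[ 0.56347529 -0.23607454  0.159     ]] [[ 0.56323097 -0.23423694  0.159     ]]
side 0.185 89 [ 0.5621 -0.2363  0.1965] [ 0.5524 -0.2451  0.1877] [ 0.5715 -0.2272  0.1988]
side 0.15 882 [ 0.5623 -0.2428  0.1607] [ 0.5288 -0.2735  0.1539] [ 0.5978 -0.2014  0.1675]
top 0.185 65 [ 0.5639 -0.2334  0.1927] [ 0.5546 -0.2437  0.1859] [ 0.5728 -0.2238  0.199 ]
top 0.15 744 [ 0.563  -0.2329  0.1574] [ 0.5263 -0.2711  0.15  ] [ 0.6019 -0.1964  0.1679]
```

View pics/side0_c225_145.png

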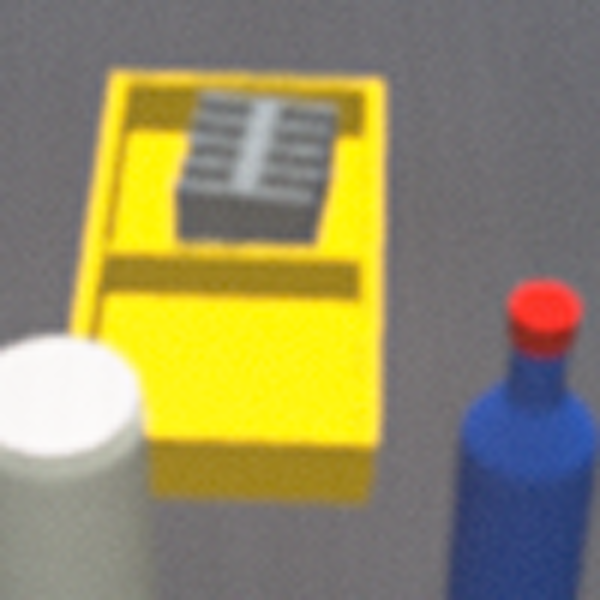

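View pics/top0_c110_180.png

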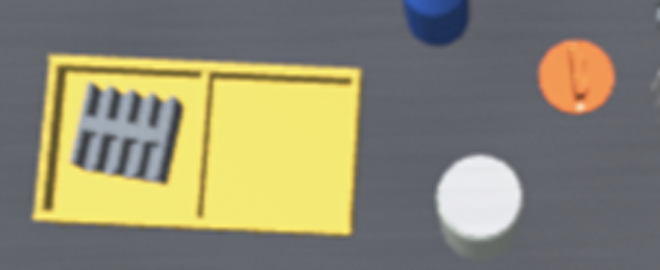

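The empty bay is the half of the tray nearer the housing. In the top crop its outer rim corners are at (48,55), (361,69), (351,235) and (33,219).

```bash
cat >> h.py <<'E'
from scipy.spatial.transform import Rotation as R
def full(c,s,o): return (np.array(c,float)+.5)/s-.5+np.array(o)
def go(xyz,yawdeg=None):
    "scaled tool shift/turn from the present pose to world xyz (TCP), jaw axis yaw (mod 180)"
    o=env.get_obs(); q=o["tcp_rot"]; M=R.from_quat([q[1],q[2],q[3],q[0]]).as_matrix()
    s=M.T@(np.array(xyz)-o["eef_pos"])/.2; yaw=np.degrees(np.arctan2(M[1,1],M[0,1]))
    t=0 if yawdeg is None else -((yawdeg-yaw+90)%180-90)/45
    print("t",round(float(o["time"]),2),"tcp",np.round(o["eef_pos"],4),"jawyaw",yaw.round(2),"tilt",np.degrees(np.arccos(-M[2,2])).round(2),"F",np.round(o["ft_force"],2),"w",round(float(o["width"]),4),"j",np.round(o["joint_pos"],2))
    print("SCALED",s.round(4),round(float(t),4))
E
python3 - <<'E'
from h import *
tc=full([(48,55),(361,69),(351,235),(33,219)],3,(110,180)); B=onz("top",tc,.04); print(B.round(4).tolist(),B.mean(0))
for i in range(4):
    e=B[(i+1)%4]-B[i]; print(np.degrees(np.arctan2(e[1],e[0])),np.linalg.norm(e))
sc=full([(113,70),(385,76),(380,443)],6,(225,145)); A=onz("side",sc,.04); print(A.round(4).tolist(), ((A[0]+A[2])/2).round(4))
x=B[1]+B[2]-B[0]-B[3]; x/=np.linalg.norm(x); print("bay by top",B.mean(0)+x*.064, "by side",(A[0]+A[2])/2+x*.064,np.degrees(np.arctan2(x[1],x[0])))
go((.4,-.4,.28),103.3)
E
```

```text
[[0.6283, 0.3442, 0.04], [0.6106, 0.0807, 0.04], [0.4704, 0.0898, 0.04], [0.4895, 0.3522, 0.04]] [0.54968165 0.21672309 0.04      ]
-93.83391041908862 0.2641836005880516
176.25902517204392 0.14053818140751606
85.83008205571967 0.2630389734814141
-3.266266778153688 0.13900225144992656
[[0.4871, 0.3567, 0.04], [0.6281, 0.3491, 0.04], [0.6105, 0.0833, 0.04]] [0.5488 0.22   0.04  ]
bay by top [0.54521551 0.15287911 0.04      ] by side [0.54433456 0.15616499 0.04      ] -94.00154943589918
t 0.1 tcp [ 0.2107 -0.5615  0.2191] jawyaw 110.56 tilt 0.09 F [-0.86  0.03 -0.07] w 0.0857 j [-0.88  0.04  0.08 -0.   -1.62 -0.33]
SCALED [-1.1699  0.4239 -0.3041] 0.1613
```

apply_moves:
  steps: [0,0,-0.3,0,0,0,-0.3,0,-0.5,0.2,-0.3,0.16,-1,0.4,-0.3,0.16,-1,0.4,-0.3,0.16,-1,0.4,-0.3,0.16,-1,0.4,-0.3,0.16,-1,0.4,-0.3,0.16]
  fingers: 0
  grip_force: 40

```text
time: 1.1
eef_pos: [0.3695, -0.4167, 0.279]
tcp_rot: [-0.0, -0.116, 0.993, 0.001]
ft_force: [0.0, 0.2, -0.3]
width: 0.0853
```

```bash
python3 -c "
from h import *
go((.5633,-.236,.26),103.3)"
```

```text
t 1.1 tcp [ 0.3695 -0.4167  0.279 ] jawyaw 103.35 tilt 0.1 F [ 0.03  0.15 -0.3 ] w 0.0853 j [-0.49 -0.06  0.1  -0.   -1.73 -0.85]
SCALED [-1.1513  0.6553  0.0956] 0.0012
```

apply_moves:
  steps: [-0.5,0.3,0,0,-1,0.6,0.05,0,-1,0.65,0.05,0,-1,0.655,0.05,0,-1,0.655,0.05,0,-1,0.655,0.05,0]

```text
time: 1.85
eef_pos: [0.5334, -0.2441, 0.2691]
tcp_rot: [-0.001, -0.116, 0.993, 0.001]
ft_force: [-0.3, -0.0, 0.2]
width: 0.0855
```

```bash
python3 -c "
from h import *
go((.5633,-.236,.255),103.3)"
```

```text
t 1.85 tcp [ 0.5334 -0.2441  0.2691] jawyaw 103.29 tilt 0.1 F [-0.34 -0.04  0.23] w 0.0855 j [-0.09  0.02  0.15 -0.   -1.71 -1.25]
SCALED [-0.1546  0.0048  0.0703] -0.0002
```

apply_moves:
  steps: [-0.15,0,0.05,0,-0.155,0.005,0.2,0,-0.155,0.005,0.35,0,-0.155,0.005,0.395,0,-0.155,0.005,0.395,0,-0.155,0.005,0.395,0]

```text
time: 2.6
eef_pos: [0.5636, -0.2366, 0.192]
tcp_rot: [0.001, -0.115, 0.993, 0.0]
ft_force: [-0.3, -0.3, 1.1]
width: 0.0857
```

Run:
```python
from h import *
go((.5633,-.236,.19),103.3)
get("side","1");crop("side","1",200,200,150,120,5)
get("top","1");crop("top","1",300,150,150,120,5)
```

```text
t 2.6 tcp [ 0.5636 -0.2366  0.192 ] jawyaw 103.25 tilt 0.07 F [-0.29 -0.32  1.09] w 0.0857 j [-0.07  0.07  0.06 -0.   -1.56 -1.27]
SCALED [0.0007 0.0034 0.0102] -0.001
```

View pics/side1_c200_200.png

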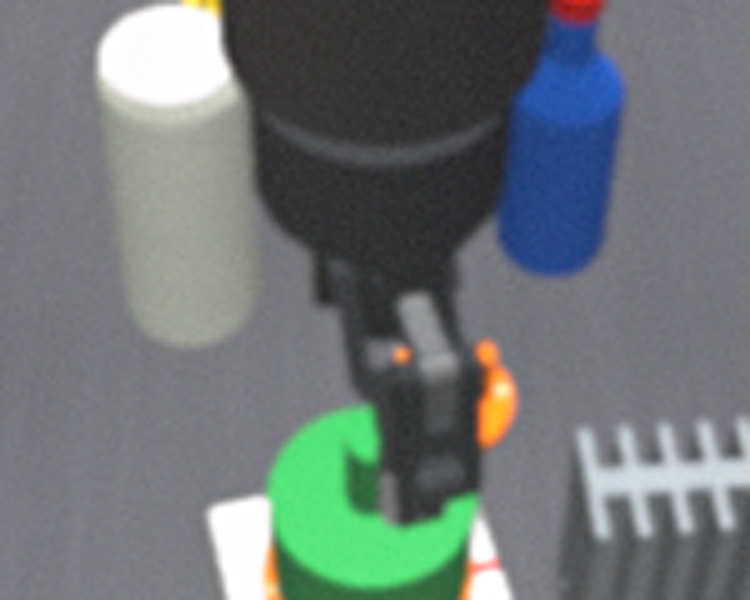

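View pics/top1_c300_150.png

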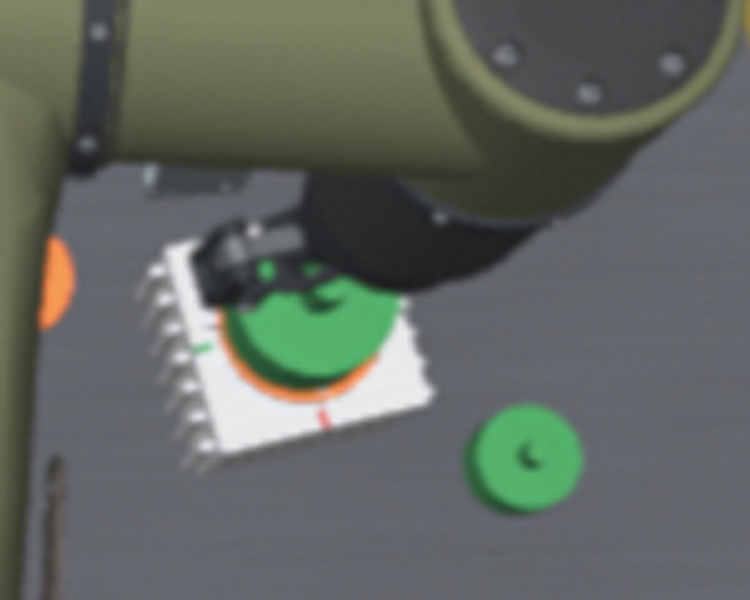

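Run:
```python
from h import *
t=np.array([.5636,-.2366,.18]); j=np.array([np.cos(np.radians(103.3)),np.sin(np.radians(103.3)),0])
x=np.array([-j[1],j[0],0])
for p in (t,t-.0428*j,t-.055*j-.011*x,t-.055*j+.011*x): print((proj("side",p)[0]-[200,200])*5, (proj("top",p)[0]-[300,150])*5)
```

```text
[372.01285453 463.79483131] [329.52116953 284.30998469]
[404.92714937 567.37115499] [419.87032514 261.14562081]
[446.349831   591.01855176] [438.46407734 231.67277804]
[383.11590276 606.05382535] [452.65917433 277.52885988]
```

Run:
```python
from h import *
d=np.load("side1d.npy");C=cloud("side",d)
for c in [(430,505),(410,500),(460,495),(435,440),(430,390),(420,320),(380,355),(330,280),(365,490),(350,450),(370,420),(320,500)]:
    u,v=np.round(full(c,5,(200,200))).astype(int); print(c,C[v,u].round(4))
d=np.load("top1d.npy");C=cloud("top",d)
for c in [(215,280),(230,240),(250,290),(240,225),(285,235),(310,300),(340,290)]:
    u,v=np.round(full(c,5,(300,150))).astype(int); print("top",c,C[v,u].round(4))
```

```text
(430, 505) [ 0.5796 -0.289   0.2358]
(410, 500) [ 0.5715 -0.3092  0.2709]
(460, 495) [ 0.5865 -0.3061  0.2681]
(435, 440) [ 0.5783 -0.3044  0.2946]
(430, 390) [ 0.5762 -0.3026  0.3165]
(420, 320) [ 0.5743 -0.2814  0.3207]
(380, 355) [ 0.575  -0.0574  0.002 ]
(330, 280) [ 0.5491 -0.2576  0.3098]
(365, 490) [ 0.5609 -0.2449  0.1762]
(350, 450) [ 0.5557 -0.242   0.197 ]
(370, 420) [ 0.5608 -0.2764  0.2646]
(320, 500) [ 0.545  -0.2384  0.1601]
top (215, 280) [ 0.5421 -0.1675  0.2977]
top (230, 240) [ 0.5543 -0.1714  0.3172]
top (250, 290) [ 0.5445 -0.1869  0.2643]
top (240, 225) [ 0.5608 -0.1761  0.3153]
top (285, 235) [ 0.556  -0.1937  0.3163]
top (310, 300) [ 0.5577 -0.2284  0.1744]
top (340, 290) [ 0.5575 -0.238   0.1964]
```

The depth readings put the fingertips near z ≈ 0.235, but the TCP reading implies about 0.18. I'm taking another look before I trust either.

Run:
```python
from h import *
go((.5633,-.236,.19),103.3)
get("side","2");crop("side","2",200,200,150,120,5)
d=np.load("side2d.npy");C=cloud("side",d)
for c in [(430,505),(420,515),(410,500),(460,495),(435,440),(430,390),(420,320)]:
    u,v=np.round(full(c,5,(200,200))).astype(int); print(c,(u,v),C[v,u].round(4))
m=(C[...,2]>.2)&(C[...,1]<-.27)&(C[...,0]>.55)&(C[...,0]<.61)&(C[...,2]<.33)
vv,uu=np.nonzero(m)
for v in range(vv.min(),vv.max()+1,2):
    s=uu[vv==v]; 
    if len(s): print(v,s.min(),s.max(),C[v,s][:,1:].mean(0).round(3))
```

```text
t 2.7 tcp [ 0.5637 -0.2362  0.1916] jawyaw 103.28 tilt 0.06 F [ 0.3  -0.19 -0.22] w 0.0852 j [-0.07  0.07  0.06 -0.   -1.56 -1.27]
SCALED [0.0015 0.0015 0.0082] -0.0005
(430, 505) (np.int64(286), np.int64(301)) [ 0.5797 -0.288   0.2342]
(420, 515) (np.int64(284), np.int64(303)) [ 0.5766 -0.2885  0.2293]
(410, 500) (np.int64(282), np.int64(300)) [ 0.5715 -0.3091  0.2708]
(460, 495) (np.int64(292), np.int64(299)) [ 0.5955 -0.2383  0.1612]
(435, 440) (np.int64(287), np.int64(288)) [ 0.5783 -0.3044  0.2946]
(430, 390) (np.int64(286), np.int64(278)) [ 0.5762 -0.3023  0.316 ]
(420, 320) (np.int64(284), np.int64(264)) [ 0.5744 -0.281   0.3202]
255 275 284 [-0.271  0.329]
257 275 287 [-0.271  0.324]
259 274 288 [-0.271  0.32 ]
261 274 288 [-0.274  0.318]
263 274 288 [-0.276  0.316]
265 274 287 [-0.279  0.315]
267 276 288 [-0.282  0.315]
269 281 294 [-0.29   0.321]
271 270 295 [-0.291  0.316]
273 270 296 [-0.294  0.316]
275 270 296 [-0.293  0.311]
277 270 295 [-0.294  0.306]
279 272 295 [-0.295  0.304]
281 274 295 [-0.298  0.302]
283 274 295 [-0.298  0.297]
285 275 295 [-0.3    0.296]
287 275 295 [-0.301  0.292]
289 275 295 [-0.302  0.288]
291 275 295 [-0.299  0.279]
293 275 295 [-0.3    0.275]
295 275 295 [-0.301  0.271]
297 275 295 [-0.302  0.268]
299 275 291 [-0.303  0.264]
301 275 288 [-0.293  0.242]
303 276 287 [-0.288  0.229]
305 279 279 [-0.29   0.226]
```

View pics/side2.png

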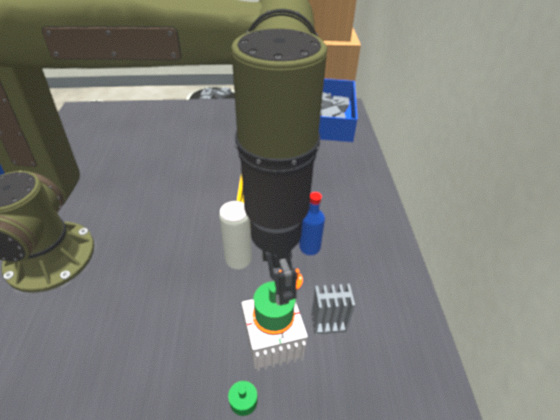

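Run:
```python
from h import *
crop("side","2",255,235,60,65+20,9)
im=np.load("side2.npy")[235:320,250:315].astype(float)
im=np.clip(255*(im/255)**.5,0,255).astype(np.uint8)
cv2.imwrite("pics/z2.png",cv2.resize(im,None,fx=7,fy=7,interpolation=cv2.INTER_CUBIC)[...,::-1])
```

```text
(no output)
```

View pics/z2.png

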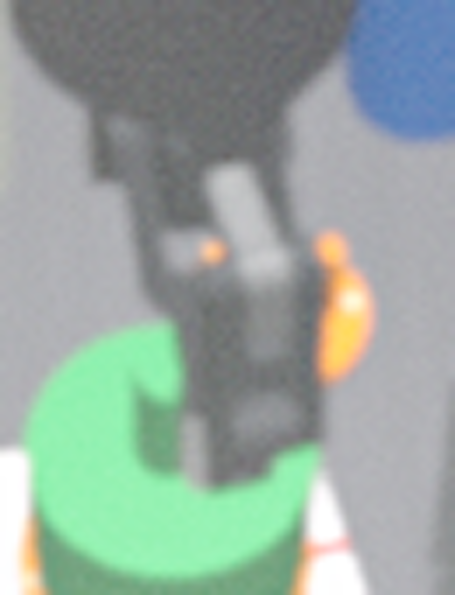

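apply_moves:
  steps: [0,0,0.03,0,0,0,0.06,0,0,0,0.075,0,0,0,0.075,0]

```text
time: 3.25
eef_pos: [0.5635, -0.236, 0.1758]
tcp_rot: [-0.0, -0.116, 0.993, 0.0]
ft_force: [0.6, 0.2, 0.3]
width: 0.0854
```

Run:
```python
from h import *
go((.5633,-.236,.19),103.3)
get("side","3")
im=np.load("side3.npy")[235:320,250:315].astype(float)
im=np.clip(255*(im/255)**.5,0,255).astype(np.uint8)
cv2.imwrite("pics/z3.png",cv2.resize(im,None,fx=7,fy=7,interpolation=cv2.INTER_CUBIC)[...,::-1])
d=np.load("side3d.npy");C=cloud("side",d)
m=(C[...,2]>.17)&(C[...,1]<-.27)&(C[...,0]>.55)&(C[...,0]<.61)&(C[...,2]<.33)
vv,uu=np.nonzero(m)
for v in range(vv.max()-14,vv.max()+1,1):
    s=uu[vv==v]; 
    if len(s): print(v,s.min(),s.max(),C[v,s].mean(0).round(3))
```

```text
t 3.25 tcp [ 0.5635 -0.236   0.1758] jawyaw 103.3 tilt 0.05 F [0.62 0.18 0.29] w 0.0854 j [-0.07  0.07  0.03 -0.   -1.54 -1.27]
SCALED [ 0.0008  0.0002 -0.0711] -0.0001
296 275 295 [ 0.576 -0.301  0.268]
297 275 295 [ 0.577 -0.299  0.264]
298 275 295 [ 0.577 -0.299  0.26 ]
299 275 295 [ 0.577 -0.3    0.259]
300 275 295 [ 0.577 -0.3    0.257]
301 275 295 [ 0.577 -0.301  0.255]
302 275 295 [ 0.577 -0.302  0.254]
303 275 295 [ 0.577 -0.303  0.252]
304 275 293 [ 0.575 -0.303  0.25 ]
305 275 289 [ 0.572 -0.303  0.247]
306 275 288 [ 0.572 -0.297  0.234]
307 275 287 [ 0.572 -0.289  0.218]
308 276 287 [ 0.573 -0.288  0.214]
309 276 284 [ 0.571 -0.288  0.211]
310 279 280 [ 0.57  -0.289  0.209]
```

View pics/z3.png

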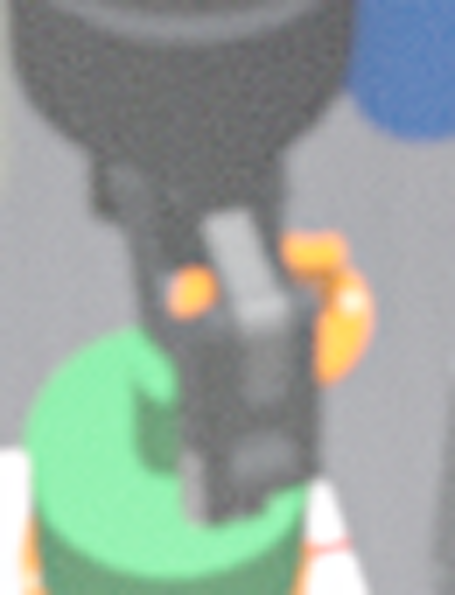

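Nothing touches, yet the camera puts the tip about 45 mm above where the TCP reading implies. A safe test is to rise to TCP z ≈ 0.189 and close. If the TCP is right the fingers stop on the 20 mm knob; if not, they shut in free air above it.

apply_moves:
  steps: [0,0,-0.065,0,0,0,-0.065,0,0,0,-0.065,0]

```text
time: 3.68
eef_pos: [0.5637, -0.236, 0.1895]
tcp_rot: [0.0, -0.116, 0.993, 0.0]
ft_force: [0.1, -0.5, -0.1]
width: 0.0852
```

apply_moves:
  steps: [0,0,0,0,0,0,0,0,0,0,0,0,0,0,0,0,0,0,0,0,0,0,0,0,0,0,0,0,0,0,0,0]
  fingers: 1
  grip_force: 25

```text
time: 4.68
eef_pos: [0.5637, -0.236, 0.1895]
tcp_rot: [0.0, -0.116, 0.993, 0.0]
ft_force: [0.5, -0.6, 1.4]
width: -0.0003
```

Run:
```python
from h import *
go((.5633,-.236,.19),103.3)
get("side","4")
im=np.load("side4.npy")[235:320,250:315].astype(float)
im=np.clip(255*(im/255)**.5,0,255).astype(np.uint8)
cv2.imwrite("pics/z4.png",cv2.resize(im,None,fx=7,fy=7,interpolation=cv2.INTER_CUBIC)[...,::-1])
```

```text
t 4.67 tcp [ 0.5637 -0.236   0.1895] jawyaw 103.29 tilt 0.07 F [ 0.54 -0.62  1.36] w -0.0003 j [-0.07  0.07  0.06 -0.   -1.56 -1.27]
SCALED [ 0.002   0.0007 -0.0024] -0.0003
```

View pics/z4.png

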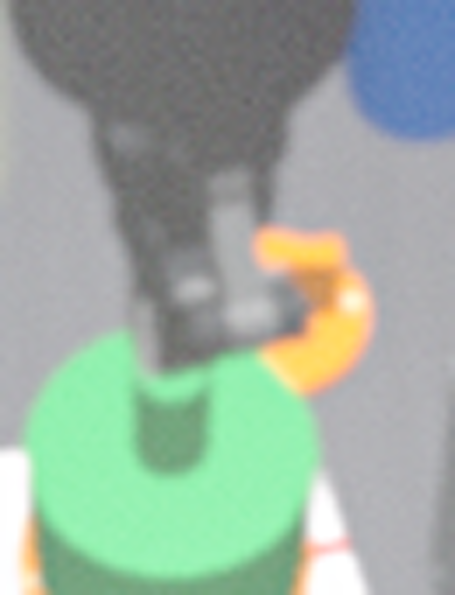

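Run:
```python
from h import *
d=np.load("side4d.npy");C=cloud("side",d)
for c in [(160,368),(165,372),(150,340),(170,355),(200,350),(240,340),(290,310),(185,300),(145,320)]:
    u,v=np.round(full(c,7,(250,235))).astype(int); print(c,(u,v),C[v,u].round(4))
m=(C[...,2]>.2)&(C[...,1]<-.2)&(C[...,0]>.52)&(C[...,0]<.61)&(C[...,2]<.4)
vv,uu=np.nonzero(m)
for v in range(vv.max()-24,vv.max()+1,2):
    s=uu[vv==v]; 
    if len(s): print(v,s.min(),s.max(),C[v,s].min(0).round(3),C[v,s].max(0).round(3))
get("top","4")
im=np.load("top4.npy")[185:245,330:400].astype(float)
im=np.clip(255*(im/255)**.5,0,255).astype(np.uint8)
cv2.imwrite("pics/zt4.png",cv2.resize(im,None,fx=8,fy=8,interpolation=cv2.INTER_CUBIC)[...,::-1])
```

```text
(160, 368) (np.int64(272), np.int64(287)) [ 0.5589 -0.2464  0.2124]
(165, 372) (np.int64(273), np.int64(288)) [ 0.5606 -0.247   0.2103]
(150, 340) (np.int64(271), np.int64(283)) [ 0.5572 -0.2434  0.2199]
(170, 355) (np.int64(274), np.int64(285)) [ 0.5608 -0.2765  0.2621]
(200, 350) (np.int64(278), np.int64(285)) [ 0.5657 -0.2966  0.2911]
(240, 340) (np.int64(284), np.int64(283)) [ 0.5745 -0.2944  0.2926]
(290, 310) (np.int64(291), np.int64(279)) [ 0.5848 -0.2897  0.2956]
(185, 300) (np.int64(276), np.int64(277)) [ 0.5634 -0.2805  0.2884]
(145, 320) (np.int64(270), np.int64(280)) [ 0.5556 -0.2429  0.2278]
264 265 288 [ 0.548 -0.277  0.271] [ 0.581 -0.242  0.315]
266 266 287 [ 0.549 -0.277  0.269] [ 0.582 -0.246  0.31 ]
268 267 285 [ 0.551 -0.278  0.27 ] [ 0.577 -0.25   0.307]
270 267 286 [ 0.551 -0.28   0.253] [ 0.578 -0.241  0.305]
272 268 289 [ 0.552 -0.282  0.246] [ 0.583 -0.24   0.303]
274 268 290 [ 0.552 -0.284  0.249] [ 0.584 -0.246  0.301]
276 268 292 [ 0.552 -0.286  0.231] [ 0.587 -0.237  0.299]
278 268 293 [ 0.552 -0.289  0.224] [ 0.588 -0.236  0.298]
280 268 294 [ 0.552 -0.292  0.218] [ 0.59  -0.236  0.298]
282 268 293 [ 0.552 -0.295  0.213] [ 0.588 -0.236  0.296]
284 269 287 [ 0.554 -0.297  0.215] [ 0.579 -0.242  0.294]
286 269 280 [ 0.554 -0.297  0.21 ] [ 0.572 -0.243  0.289]
288 270 274 [ 0.556 -0.247  0.203] [ 0.562 -0.242  0.211]
```

View pics/zt4.png

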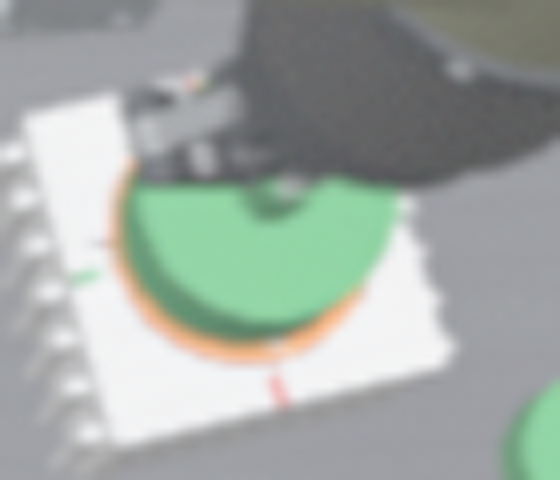

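The fingers shut fully in free air, with the tips at about z=0.210 for a TCP reading of 0.1895. So the gripper really sits about 45 mm higher than the reading implies. I'll check for tilt as well, then work from camera-referenced tip heights.

Run:
```python
from h import *
d=np.load("side4d.npy");C=cloud("side",d)
from scipy.optimize import least_squares
# dark wrist cylinder: points in z slices, fit circle centre
T=np.array([.5637,-.236])
m=(np.hypot(C[...,0]-T[0],C[...,1]-T[1])<.09)&(C[...,2]>.30)&(C[...,2]<.7)&(d>0)
P=C[m]
for z in np.arange(.31,.62,.02):
    Q=P[abs(P[:,2]-z)<.01]
    if len(Q)<40: continue
    f=least_squares(lambda p:np.hypot(Q[:,0]-p[0],Q[:,1]-p[1])-p[2],[T[0],T[1],.04],loss="soft_l1",f_scale=.002)
    print(z.round(2),len(Q),f.x.round(4),np.sqrt(np.mean(f.fun**2)).round(4))
```

```text
0.31 244 [ 0.5699 -0.2577  0.0175] 0.0038
0.33 230 [ 0.5631 -0.2337  0.0381] 0.0009
0.35 454 [ 0.5631 -0.2353  0.0375] 0.0005
0.37 506 [ 0.5631 -0.2347  0.0377] 0.0015
0.39 320 [ 0.5631 -0.2355  0.045 ] 0.0005
0.41 715 [ 0.5631 -0.2356  0.0449] 0.0005
0.43 770 [ 0.563  -0.2356  0.045 ] 0.0005
0.45 847 [ 0.563  -0.2357  0.0449] 0.0005
0.47 836 [ 0.5631 -0.2362  0.0445] 0.0006
0.49 927 [ 0.5633 -0.2364  0.0466] 0.0016
0.51 1387 [ 0.5635 -0.2359  0.0472] 0.0012
0.53 1312 [ 0.5635 -0.2362  0.0463] 0.0006
0.55 1450 [ 0.5635 -0.2362  0.0462] 0.0006
0.57 1613 [ 0.5634 -0.2357  0.0465] 0.0006
0.59 1809 [ 0.5634 -0.235   0.0473] 0.0026
0.61 3535 [ 0.5629 -0.247   0.0332] 0.0105
```

The tool axis is vertical and its xy agrees within 0.5 mm, so only z is offset. I use shut tip z = TCP z + 0.0195. Next I open and descend to TCP z ≈ 0.143.

apply_moves:
  steps: [0,0,0,0,0,0,0,0,0,0,0,0,0,0,0,0,0,0,0,0,0,0,0,0,0,0,0.08,0,0,0,0.16,0,0,0,0.2,0,0,0,0.23,0,0,0,0.23,0,0,0,0.23,0]
  fingers: 0

```text
time: 6.28
eef_pos: [0.564, -0.2361, 0.1441]
tcp_rot: [0.001, -0.116, 0.993, 0.0]
ft_force: [-0.4, 0.5, -1.1]
width: 0.0858
```

Run:
```python
from h import *
go((.5633,-.236,.143),103.3)
get("side","5")
im=np.load("side5.npy")[235:320,250:315].astype(float)
im=np.clip(255*(im/255)**.5,0,255).astype(np.uint8)
cv2.imwrite("pics/z5.png",cv2.resize(im,None,fx=7,fy=7,interpolation=cv2.INTER_CUBIC)[...,::-1])
```

```text
t 6.28 tcp [ 0.564  -0.2361  0.1441] jawyaw 103.29 tilt 0.11 F [-0.44  0.46 -1.11] w 0.0858 j [-0.07  0.07 -0.02 -0.   -1.48 -1.27]
SCALED [0.0034 0.0014 0.0057] -0.0002
```

View pics/z5.png

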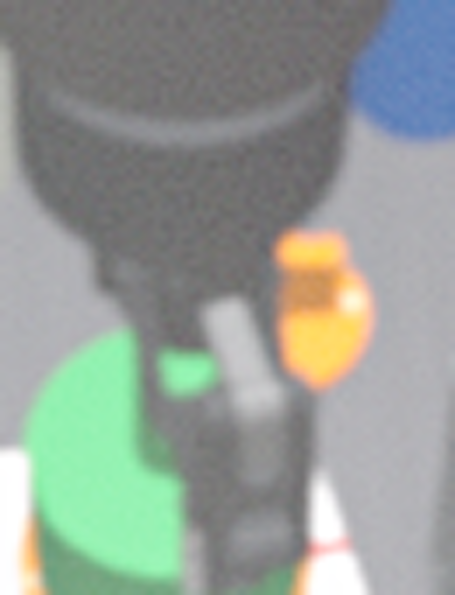

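The open fingers now straddle the knob, with nothing touching. I close on it.

apply_moves:
  steps: [0,0,0,0,0,0,0,0,0,0,0,0,0,0,0,0,0,0,0,0,0,0,0,0,0,0,0,0]
  fingers: 1
  grip_force: 40

```text
time: 7.2
eef_pos: [0.5642, -0.2363, 0.1444]
tcp_rot: [0.001, -0.116, 0.993, -0.0]
ft_force: [0.9, -1.6, 4.6]
width: 0.0194
```

apply_moves:
  steps: [0,0,-0.05,0,0,0,-0.15,0,0,0,-0.3,0,0,0,-0.45,0,0,0,-0.55,0,0,0,-0.55,0]

```text
time: 7.95
eef_pos: [0.5645, -0.2364, 0.257]
tcp_rot: [0.003, -0.116, 0.993, -0.001]
ft_force: [-0.2, 0.2, -2.1]
width: 0.0192
```

Run:
```python
from h import *
go((.37,-.25,.255),103.3)
get("side","6")
im=np.load("side6.npy")[200:350,200:350].astype(float)
im=np.clip(255*(im/255)**.5,0,255).astype(np.uint8)
cv2.imwrite("pics/z6.png",cv2.resize(im,None,fx=4,fy=4,interpolation=cv2.INTER_CUBIC)[...,::-1])
```

```text
t 7.95 tcp [ 0.5645 -0.2364  0.257 ] jawyaw 103.29 tilt 0.34 F [-0.18  0.16 -2.1 ] w 0.0192 j [-0.07  0.07  0.19 -0.   -1.68 -1.27]
SCALED [0.9621 0.1573 0.0041] -0.0001
```

View pics/z6.png

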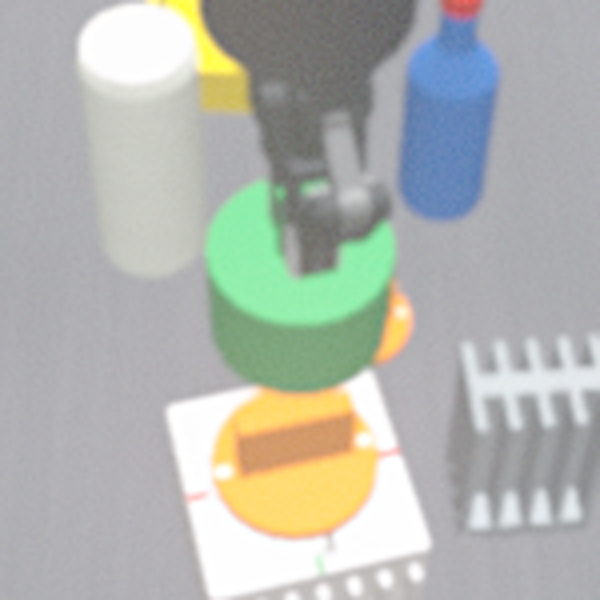

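The cap is in the gripper and level, and the cover and its fin stay on the housing. I carry the cap to the clear spot at (0.37, −0.25).

apply_moves:
  steps: [0.25,0.05,0,0,0.5,0.1,0,0,0.75,0.13,0,0,0.9,0.155,0,0,0.96,0.155,0,0,0.96,0.155,0,0,0.96,0.155,0.3,0,0.96,0.155,0.6,0,0.96,0.155,0.8,0,0.96,0.155,0.9,0,0.96,0.155,0.95,0,0.96,0.155,0.95,0]

```text
time: 9.5
eef_pos: [0.3709, -0.2498, 0.0638]
tcp_rot: [0.001, -0.116, 0.993, 0.0]
ft_force: [1.1, 0.9, -0.9]
width: 0.0188
```

Run:
```python
from h import *
go((.37,-.25,.0364),103.3)
get("side","7")
im=np.load("side7.npy")[230:380,120:320].astype(float)
im=np.clip(255*(im/255)**.5,0,255).astype(np.uint8)
cv2.imwrite("pics/z7.png",cv2.resize(im,None,fx=4,fy=4,interpolation=cv2.INTER_CUBIC)[...,::-1])
```

```text
t 9.5 tcp [ 0.3709 -0.2498  0.0638] jawyaw 103.31 tilt 0.13 F [ 1.1   0.92 -0.93] w 0.0188 j [-0.14 -0.36 -0.55 -0.   -1.37 -1.2 ]
SCALED [ 0.0051 -0.      0.1369] 0.0002
```

View pics/z7.png

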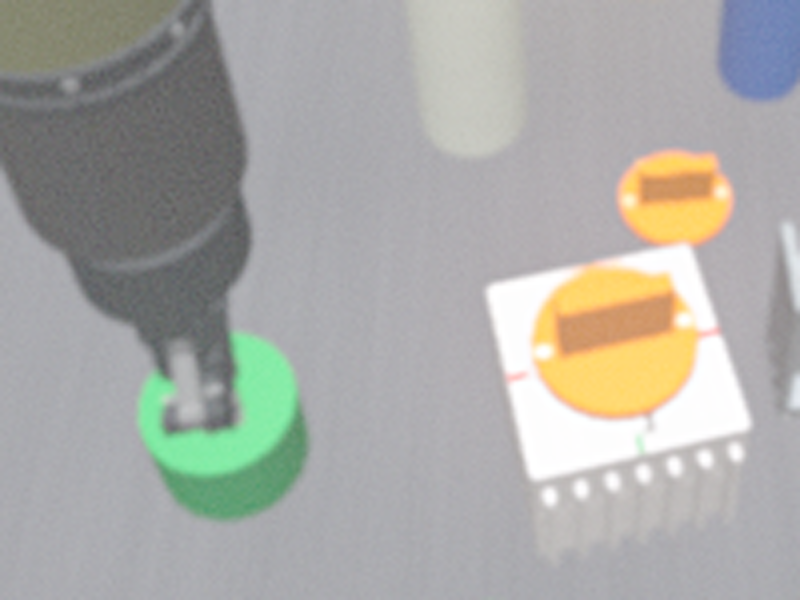

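apply_moves:
  steps: [0,0,0.06,0,0,0,0.11,0,0,0,0.125,0,0,0,0.125,0]

```text
time: 10.05
eef_pos: [0.3714, -0.2501, 0.0402]
tcp_rot: [0.002, -0.116, 0.993, -0.0]
ft_force: [-2.6, 1.7, 3.3]
width: 0.0188
```

Run:
```python
from h import *
go((.37,-.25,.0364),103.3)
im,d=get("side","8"); C=cloud("side",d)
g=masks(im)["green"]&(abs(C[...,0]-.37)<.05)&(abs(C[...,1]+.25)<.05)
# bright top pixels
V=im.max(2); t=g&(V>130); P=C[t]; print(t.sum(),np.percentile(P[:,2],[5,50,95]).round(4))
A=np.c_[P[:,:2],np.ones(len(P))]; print(np.linalg.lstsq(A,P[:,2],rcond=None)[0].round(4))
```

```text
t 10.05 tcp [ 0.3714 -0.2501  0.0402] jawyaw 103.32 tilt 0.19 F [-2.61  1.66  3.31] w 0.0188 j [-0.14 -0.34 -0.58 -0.   -1.33 -1.2 ]
SCALED [0.0066 0.0019 0.0188] 0.0005
611 [0.0501 0.0523 0.0543]
[-0.0046  0.0013  0.0543]
```

apply_moves:
  steps: [0,0,0.01,0,0,0,0.01,0,0,0,0.01,0]

```text
time: 10.48
eef_pos: [0.3715, -0.2503, 0.0402]
tcp_rot: [0.002, -0.116, 0.993, -0.001]
ft_force: [-6.0, 6.1, 13.9]
width: 0.0194
```

Run:
```python
from h import *
go((.37,-.25,.0364),103.3)
```

```text
t 10.47 tcp [ 0.3715 -0.2503  0.0402] jawyaw 103.34 tilt 0.23 F [-6.    6.11 13.87] w 0.0194 j [-0.14 -0.34 -0.58  0.   -1.32 -1.2 ]
SCALED [0.0071 0.003  0.0187] 0.0008
```

The force shows the cap is standing on the bench. I release it.

apply_moves:
  steps: [0,0,0,0,0,0,0,0,0,0,0,0,0,0,0,0,0,0,0,0,0,0,0,0]
  fingers: 0

```text
time: 11.22
eef_pos: [0.3715, -0.2502, 0.0401]
tcp_rot: [0.002, -0.116, 0.993, -0.001]
ft_force: [0.3, 1.2, -0.7]
width: 0.0854
```

apply_moves:
  steps: [0,0,-0.1,0,0,0,-0.3,0,0,0,-0.6,0,0,0,-0.85,0,0,0,-0.85,0,0,0,-0.85,0]

```text
time: 11.98
eef_pos: [0.3708, -0.2499, 0.2093]
tcp_rot: [0.002, -0.116, 0.993, -0.0]
ft_force: [-0.2, -0.0, -0.3]
width: 0.0853
```

Run:
```python
from h import *
go((.5633,-.236,.18),103.3)
im,d=get("side","9"); C=cloud("side",d)
g=masks(im)["green"]&(abs(C[...,0]-.37)<.06)&(abs(C[...,1]+.25)<.06)
V=im.max(2); t=g&(V>130)&(C[...,2]<.06); P=C[t]; print(t.sum(),np.percentile(P[:,2],[5,50,95]).round(4))
A=np.c_[P[:,:2],np.ones(len(P))]; print(np.linalg.lstsq(A,P[:,2],rcond=None)[0].round(4))
crop("side","9",225,270,100,100,7); 
get("top","9"); crop("top","9",320,170,90,80,8)
```

```text
t 11.97 tcp [ 0.3708 -0.2499  0.2093] jawyaw 103.34 tilt 0.2 F [-0.24 -0.03 -0.25] w 0.0853 j [-0.14 -0.38 -0.31 -0.   -1.64 -1.2 ]
SCALED [-0.9522 -0.1546  0.15  ] 0.0009
877 [0.0502 0.0523 0.0543]
[-0.0042 -0.0035  0.053 ]
```

View pics/side9.png

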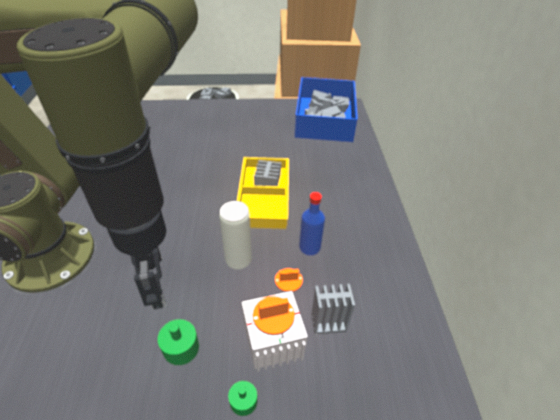

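View pics/side9_c225_270.png

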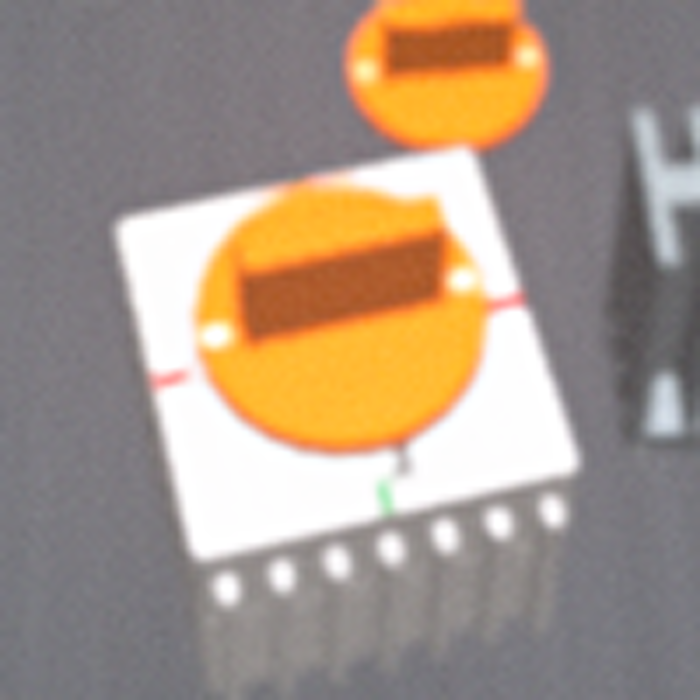

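View pics/top9_c320_170.png

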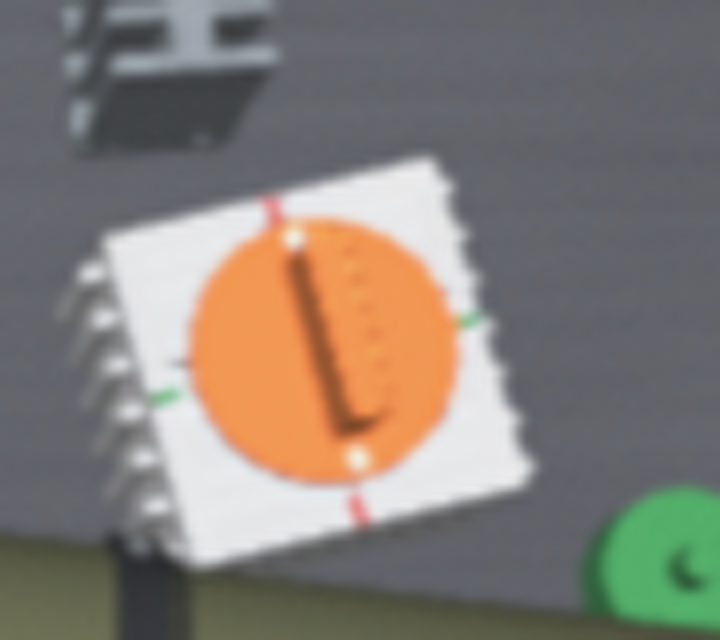

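The cap stands upright on the bench at about (0.37, −0.25), and the cover is undisturbed. I now locate it precisely from its white disc marks and the red and green housing marks in both views.

Run:
```python
from h import *
def rep(n,name,pts,s,o,z):
    P=onz(n,full(pts,s,o),z); e=P[1]-P[0]; print(n,name,P.mean(0).round(4),np.degrees(np.arctan2(e[1],e[0])).round(2),np.linalg.norm(e).round(4))
rep("side","white",[(217,334),(461,279)],7,(225,270),.108)
rep("side","red",[(168,379),(508,300)],7,(225,270),.09)
rep("top","white",[(358,458),(294,237)],8,(320,170),.108)
rep("top","red",[(359,510),(273,211)],8,(320,170),.09)
rep("top","green",[(165,397),(468,320)],8,(320,170),.09)
for n in("side","top"):
    im=np.load(n+"9.npy"); d=np.load(n+"9d.npy"); C=cloud(n,d)
    h=cv2.cvtColor(im,cv2.COLOR_RGB2HSV); 
    m=(h[...,0]>3)&(h[...,0]<22)&(h[...,1]>100)&(np.hypot(C[...,0]-.563,C[...,1]+.236)<.06)
    f=m&(C[...,2]>.143)&(C[...,2]<.155); P=C[f]; print(n,"fin top",f.sum(),P.mean(0).round(4))
    c=max(cv2.findContours(m.astype(np.uint8),0,1)[0],key=cv2.contourArea); 
    (mc,ax,an)=cv2.fitEllipse(c); print(n,mc,ax, onz(n,[mc],.108))
```

```text
side white [ 0.562  -0.2354  0.108 ] 12.86 0.0686
side red [ 0.5622 -0.2352  0.09  ] 13.15 0.0975
top white [ 0.5639 -0.2361  0.108 ] 12.88 0.0696
top red [ 0.5636 -0.236   0.09  ] 12.81 0.0954
top green [ 0.5639 -0.2364  0.09  ] -76.86 0.096
side fin top 214 [ 0.5613 -0.2385  0.1488]
side (273.4316101074219, 315.0250244140625) (38.106624603271484, 39.35847473144531) [[ 0.56244957 -0.23906923  0.108     ]]
top fin top 117 [ 0.563  -0.2349  0.1464]
top (359.95550537109375, 213.3319549560547) (30.819812774658203, 32.41367721557617) [[ 0.56290968 -0.23523407  0.108     ]]
```

apply_moves:
  steps: [-0.25,-0.04,0,0,-0.5,-0.08,0,0,-0.75,-0.12,0,0,-0.9,-0.15,0,0,-0.95,-0.155,0,0.006,-0.95,-0.155,0.1,0.006,-0.95,-0.155,0.25,0.006,-0.95,-0.155,0.25,0.006,-0.95,-0.155,0.25,0.006]
  fingers: 0

```text
time: 13.2
eef_pos: [0.5621, -0.2366, 0.1598]
tcp_rot: [0.001, -0.114, 0.994, -0.0]
ft_force: [-0.7, 0.6, -0.3]
width: 0.0851
```

Run:
```python
from h import *
go((.563,-.2359,.093),103.)
```

```text
t 13.2 tcp [ 0.5621 -0.2366  0.1598] jawyaw 103.06 tilt 0.15 F [-0.73  0.57 -0.32] w 0.0851 j [-0.07  0.07  0.    0.   -1.5  -1.27]
SCALED [-0.0045  0.0026  0.3342] 0.0013
```

apply_moves:
  steps: [-0.0045,0.0026,0.1,0,-0.0045,0.0026,0.2,0,-0.0045,0.0026,0.28,0,-0.0045,0.0026,0.32,0,-0.0045,0.0026,0.335,0,-0.0045,0.0026,0.335,0,-0.0045,0.0026,0.335,0]

```text
time: 14.08
eef_pos: [0.5634, -0.236, 0.0936]
tcp_rot: [0.002, -0.114, 0.994, -0.001]
ft_force: [-1.0, -0.0, 0.6]
width: 0.0853
```

Run:
```python
from h import *
go((.563,-.2359,.0925),103.)
get("side","10")
im=np.load("side10.npy")[240:360,210:330].astype(float)
im=np.clip(255*(im/255)**.5,0,255).astype(np.uint8)
cv2.imwrite("pics/z10.png",cv2.resize(im,None,fx=5,fy=5,interpolation=cv2.INTER_CUBIC)[...,::-1])
```

```text
t 14.07 tcp [ 0.5634 -0.236   0.0936] jawyaw 103.06 tilt 0.22 F [-0.96 -0.03  0.59] w 0.0853 j [-0.07  0.09 -0.1   0.   -1.38 -1.27]
SCALED [0.0017 0.0011 0.0056] 0.0014
```

View pics/z10.png

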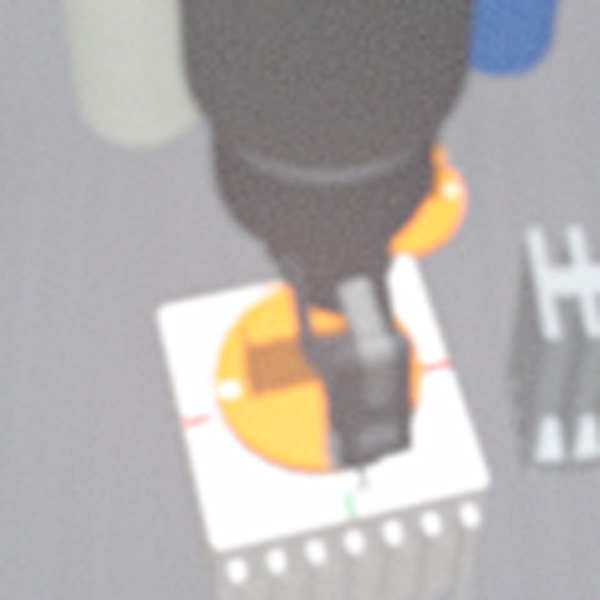

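The open fingers straddle the fin. I close firmly.

apply_moves:
  steps: [0,0,0,0,0,0,0,0,0,0,0,0,0,0,0,0,0,0,0,0,0,0,0,0,0,0,0,0,0,0,0,0]
  fingers: 1
  grip_force: 80

```text
time: 15.12
eef_pos: [0.564, -0.2362, 0.0944]
tcp_rot: [0.003, -0.114, 0.993, -0.001]
ft_force: [0.6, 1.4, 5.6]
width: 0.0112
```

Run:
```python
from h import *
go((.563,-.2359,.083),103.)
get("side","11")
im=np.load("side11.npy")[240:360,210:330].astype(float)
im=np.clip(255*(im/255)**.5,0,255).astype(np.uint8)
cv2.imwrite("pics/z11.png",cv2.resize(im,None,fx=5,fy=5,interpolation=cv2.INTER_CUBIC)[...,::-1])
```

```text
t 15.12 tcp [ 0.564  -0.2362  0.0944] jawyaw 103.07 tilt 0.33 F [0.61 1.45 5.63] w 0.0112 j [-0.07  0.09 -0.1   0.   -1.38 -1.27]
SCALED [0.0049 0.0028 0.057 ] 0.0015
```

View pics/z11.png

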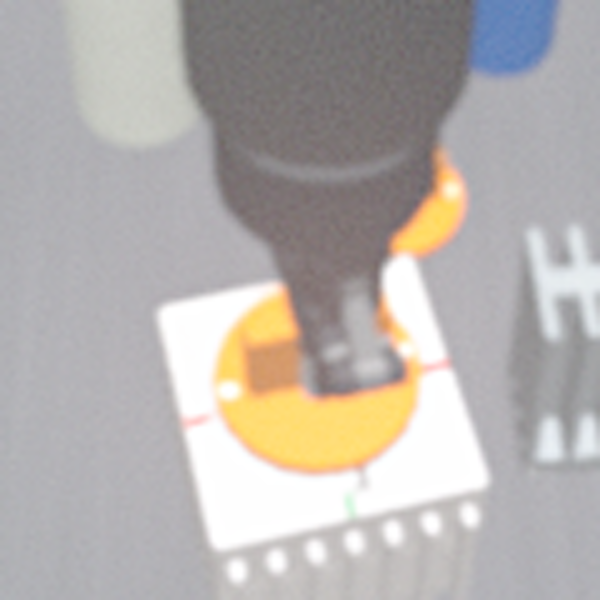

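The fin is gripped, with the opening at 11 mm. I press down 10 mm in small steps.

apply_moves:
  steps: [0.002,0.001,0.015,0,0.003,0.002,0.03,0,0.004,0.002,0.042,0,0.004,0.002,0.05,0,0.004,0.002,0.05,0,0.004,0.002,0.05,0]

```text
time: 15.92
eef_pos: [0.5641, -0.2363, 0.0876]
tcp_rot: [0.004, -0.114, 0.993, -0.002]
ft_force: [-2.5, 3.3, 14.5]
width: 0.0108
```

Run:
```python
from h import *
go((.563,-.2359,.084),103.)
im,d=get("side","12");crop("side","12",210,240,120,120,5)
for t in ("11","12"):
    im=np.load(f"side{t}.npy");C=cloud("side",np.load(f"side{t}d.npy"))
    h=cv2.cvtColor(im,cv2.COLOR_RGB2HSV)
    m=(h[...,0]>3)&(h[...,0]<22)&(h[...,1]>100)&(im[...,0]>200)&(np.hypot(C[...,0]-.563,C[...,1]+.236)<.045)&(C[...,2]<.12)&(C[...,1]<-.24); P=C[m]
    print(t,m.sum(),np.median(P,0).round(4)); w=C[(im.min(2)>190)&(np.hypot(C[...,0]-.563,C[...,1]+.236)<.08)&(C[...,2]>.08)&(C[...,2]<.1)]; print(np.median(w,0).round(4))
```

```text
t 15.93 tcp [ 0.5641 -0.2363  0.0876] jawyaw 103.1 tilt 0.53 F [-2.46  3.26 14.51] w 0.0108 j [-0.07  0.09 -0.11  0.   -1.37 -1.27]
SCALED [0.0051 0.0035 0.0181] 0.0023
11 519 [ 0.5606 -0.2579  0.1065]
[ 0.5511 -0.2638  0.0912]
12 507 [ 0.5595 -0.2583  0.0998]
[ 0.5494 -0.2612  0.0913]
```

View pics/side12_c210_240.png

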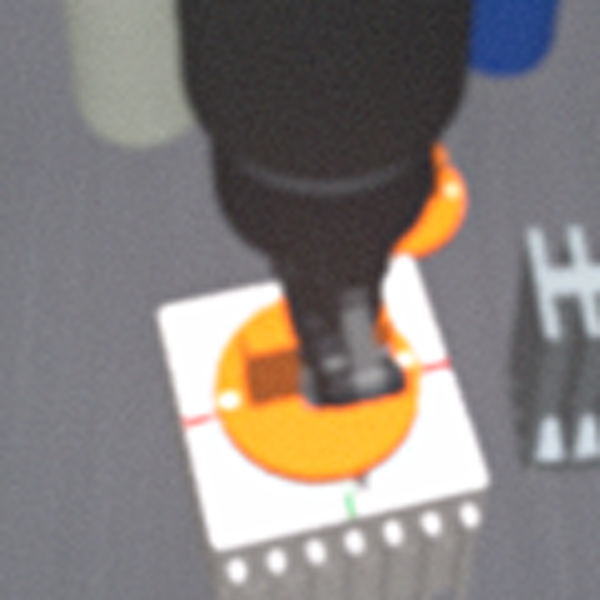

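The arm is compliant: it reached 6.8 mm of the 10 commanded. I press further, until the disc meets the housing.

apply_moves:
  steps: [0.003,0.002,0.03,0,0.003,0.002,0.04,0,0.003,0.002,0.05,0,0.003,0.002,0.05,0,0.003,0.002,0.05,0]

```text
time: 16.6
eef_pos: [0.5646, -0.2367, 0.0873]
tcp_rot: [0.007, -0.115, 0.993, -0.004]
ft_force: [-15.6, 11.3, 40.7]
width: 0.0111
```

Run:
```python
from h import *
go((.563,-.2359,.084),103.)
im,d=get("side","13")
for t in ("13",):
    im=np.load(f"side{t}.npy");C=cloud("side",np.load(f"side{t}d.npy"))
    h=cv2.cvtColor(im,cv2.COLOR_RGB2HSV)
    m=(h[...,0]>3)&(h[...,0]<22)&(h[...,1]>100)&(im[...,0]>200)&(np.hypot(C[...,0]-.563,C[...,1]+.236)<.045)&(C[...,2]<.12)&(C[...,1]<-.24); P=C[m]
    print(t,m.sum(),np.median(P,0).round(4))
```

```text
t 16.6 tcp [ 0.5646 -0.2367  0.0873] jawyaw 103.19 tilt 0.92 F [-15.59  11.33  40.72] w 0.0111 j [-0.07  0.08 -0.12  0.01 -1.36 -1.27]
SCALED [0.007  0.006  0.0163] 0.0043
13 509 [ 0.5607 -0.2584  0.0993]
```

Run:
```python
from h import *
for t in ("9","10","11","12","13"):
    im=np.load(f"side{t}.npy");C=cloud("side",np.load(f"side{t}d.npy"))
    h=cv2.cvtColor(im,cv2.COLOR_RGB2HSV)
    m=(h[...,0]>3)&(h[...,0]<22)&(h[...,1]>100)&(im[...,0]>200)&(np.hypot(C[...,0]-.563,C[...,1]+.236)<.045)&(C[...,2]<.12)&(C[...,1]<-.25)&(C[...,0]<.57); 
    m=cv2.erode(m.astype(np.uint8),np.ones((3,3)))>0
    P=C[m]; w=(im.min(2)>190)&(np.hypot(C[...,0]-.53,C[...,1]+.27)<.03)&(C[...,2]>.08); W=C[w]
    cx=np.nonzero((h[...,0]>3)&(h[...,0]<22)&(h[...,1]>150)&(np.hypot(C[...,0]-.563,C[...,1]+.236)<.06)) 
    print(t,m.sum(),np.median(P,0).round(4),np.mean(P[:,2]).round(4),"housing",np.median(W,0).round(4),"disc lowest row",cx[0].max())
```

```text
9 188 [ 0.5517 -0.2627  0.1094] 0.1094 housing [ 0.5309 -0.276   0.0911] disc lowest row 333
10 148 [ 0.548  -0.262   0.1093] 0.1093 housing [ 0.5309 -0.2754  0.0913] disc lowest row 333
11 177 [ 0.5518 -0.2625  0.1065] 0.1065 housing [ 0.5309 -0.2752  0.091 ] disc lowest row 333
12 175 [ 0.5517 -0.2623  0.0998] 0.0997 housing [ 0.5308 -0.2771  0.0911] disc lowest row 335
13 179 [ 0.5516 -0.2621  0.0992] 0.0993 housing [ 0.5292 -0.2769  0.0912] disc lowest row 335
```

Against image 9 (disc top 0.1094), the disc is now at 0.0993. That is 10 mm down, so it is fully seated on the housing and still at the locked angle. I hold it down with less force and turn anticlockwise (negative about tool z), 45° per call.

apply_moves:
  steps: [0.004,0.003,0.028,0,0.004,0.003,0.028,-0.12,0.004,0.003,0.028,-0.25,0.004,0.003,0.028,-0.38,0.004,0.003,0.028,-0.51,0.004,0.003,0.028,-0.64,0.004,0.003,0.028,-0.77,0.004,0.003,0.028,-0.9,0.004,0.003,0.028,-1]

```text
time: 17.77
eef_pos: [0.5666, -0.2363, 0.0879]
tcp_rot: [0.008, -0.488, 0.873, -0.009]
ft_force: [-0.7, 7.4, 22.8]
width: 0.0112
```

Run:
```python
from h import *
go((.563,-.2359,.084),103.+92)
get("side","14");crop("side","14",210,240,120,120,5)
```

```text
t 17.77 tcp [ 0.5666 -0.2363  0.0879] jawyaw 148.38 tilt 1.43 F [-0.72  7.38 22.78] w 0.0112 j [-0.07  0.08 -0.12  0.01 -1.35 -0.49]
SCALED [0.0079 0.0171 0.0192] -1.036
```

View pics/side14_c210_240.png

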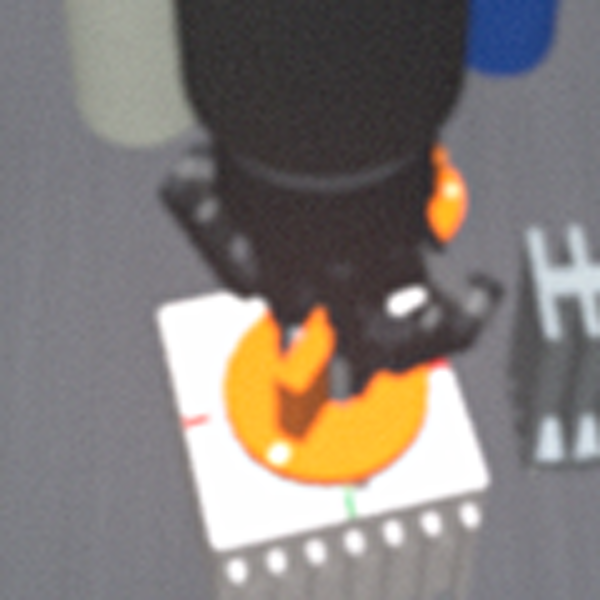

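apply_moves:
  steps: [0.002,0.004,0.028,-0.05,0.003,0.006,0.028,-0.16,0.004,0.009,0.028,-0.28,0.005,0.01,0.028,-0.41,0.005,0.01,0.028,-0.54,0.005,0.01,0.028,-0.67,0.005,0.01,0.028,-0.8,0.005,0.01,0.028,-0.92,0.005,0.01,0.028,-1,0.005,0.01,0.028,-1]

```text
time: 19.08
eef_pos: [0.565, -0.2368, 0.0879]
tcp_rot: [-0.004, 0.786, -0.618, 0.014]
ft_force: [-8.7, 6.1, 25.1]
width: 0.0112
```

Run:
```python
from h import *
go((.563,-.2359,.084),103.+90)
get("side","15");crop("side","15",210,240,120,120,5)
```

```text
t 19.07 tcp [ 0.565  -0.2368  0.0879] jawyaw -166.38 tilt 1.65 F [-8.7   6.06 25.1 ] w 0.0112 j [-0.06  0.07 -0.13  0.01 -1.35  0.3 ]
SCALED [-0.0073  0.0091  0.0192] 0.0137
```

View pics/side15_c210_240.png

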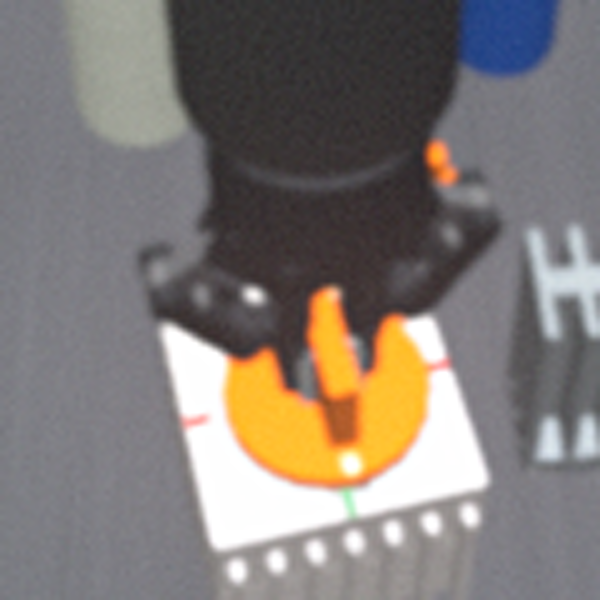

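The fin is turned 90° and its white mark lines up with the green mark. I let the cover rise a little, re-centre, and check the forces.

apply_moves:
  steps: [0,0,0.01,0,-0.002,0.003,-0.01,0,-0.003,0.005,-0.03,0,-0.004,0.006,-0.05,0,-0.004,0.006,-0.07,0,-0.004,0.006,-0.075,0,-0.004,0.006,-0.075,0]

```text
time: 20.0
eef_pos: [0.5632, -0.2362, 0.1027]
tcp_rot: [-0.004, 0.786, -0.618, 0.014]
ft_force: [2.9, -0.1, 1.7]
width: 0.011
```

Run:
```python
from h import *
go((.563,-.2359,.14),103.+90)
get("side","16");crop("side","16",210,240,120,120,5)
```

```text
t 20.0 tcp [ 0.5632 -0.2362  0.1027] jawyaw -166.41 tilt 1.63 F [ 2.93 -0.08  1.65] w 0.011 j [-0.06  0.06 -0.11  0.01 -1.37  0.3 ]
SCALED [ 0.0013 -0.0039 -0.1864] 0.0131
```

View pics/side16_c210_240.png

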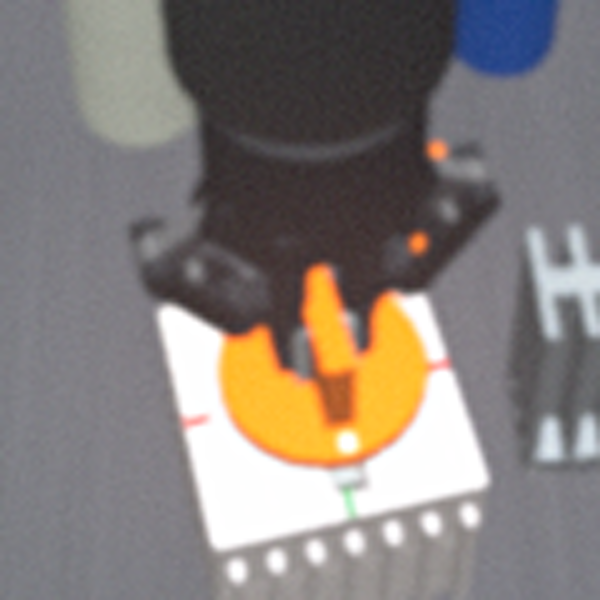

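apply_moves:
  steps: [0,0,-0.03,0,0,-0.001,-0.06,0,0.001,-0.002,-0.1,0,0.001,-0.003,-0.14,0,0.001,-0.004,-0.18,0,0.001,-0.004,-0.2,0,0.001,-0.004,-0.2,0]

```text
time: 20.92
eef_pos: [0.5631, -0.2358, 0.1431]
tcp_rot: [-0.004, 0.786, -0.618, 0.014]
ft_force: [-0.6, -0.5, -4.5]
width: 0.0113
```

Run:
```python
from h import *
go((.563,-.2359,.26),103.+90)
get("side","17");crop("side","17",200,200,150,150,4)
```

```text
t 20.93 tcp [ 0.5631 -0.2358  0.1431] jawyaw -166.41 tilt 1.66 F [-0.56 -0.52 -4.53] w 0.0113 j [-0.06  0.05 -0.05  0.01 -1.44  0.3 ]
SCALED [ 0.0102 -0.0132 -0.5841] 0.0132
```

View pics/side17_c200_200.png

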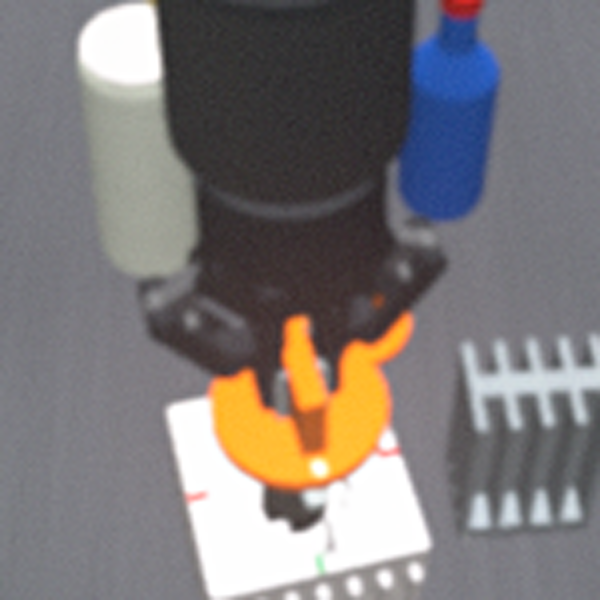

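The cover is clear of the housing: grip ≈ 83 mm above the face, load about 4.5 N. I lift to carry height, over the can and bottle.

apply_moves:
  steps: [0.002,-0.003,-0.1,0,0.004,-0.005,-0.25,0,0.007,-0.009,-0.4,0,0.01,-0.012,-0.52,0,0.01,-0.013,-0.585,0,0.01,-0.013,-0.585,0,0.01,-0.013,-0.585,0]

```text
time: 21.85
eef_pos: [0.5625, -0.2355, 0.2583]
tcp_rot: [-0.004, 0.786, -0.618, 0.013]
ft_force: [-0.3, 0.1, -5.2]
width: 0.0109
```

Run:
```python
from h import *
go((.552,-.045,.26))
go((.545,.1545,.26))
```

```text
t 21.85 tcp [ 0.5625 -0.2355  0.2583] jawyaw -166.4 tilt 1.51 F [-0.31  0.12 -5.16] w 0.0109 j [-0.06  0.05  0.16  0.01 -1.66  0.3 ]
SCALED [-0.9382 -0.1729 -0.0192] 0.0
t 21.85 tcp [ 0.5625 -0.2355  0.2583] jawyaw -166.4 tilt 1.51 F [-0.31  0.12 -5.16] w 0.0109 j [-0.06  0.05  0.16  0.01 -1.66  0.3 ]
SCALED [-1.9159 -0.3733 -0.0301] 0.0
```

apply_moves:
  steps: [-0.12,-0.02,-0.02,0,-0.3,-0.055,-0.02,0,-0.48,-0.09,-0.02,0,-0.66,-0.12,-0.02,0,-0.82,-0.15,-0.02,0,-0.94,-0.175,-0.02,0,-0.94,-0.175,-0.02,0]

```text
time: 22.72
eef_pos: [0.5519, -0.043, 0.2588]
tcp_rot: [-0.003, 0.787, -0.617, 0.012]
ft_force: [-0.6, 0.2, -5.1]
width: 0.0112
```

Run:
```python
from h import *
go((.545,.1545,.26))
```

```text
t 22.73 tcp [ 0.5519 -0.043   0.2588] jawyaw -166.26 tilt 1.4 F [-0.57  0.17 -5.14] w 0.0112 j [ 0.3  -0.1   0.02  0.02 -1.66 -0.05]
SCALED [-0.9676 -0.201  -0.0163] 0.0
```

apply_moves:
  steps: [-0.15,-0.03,-0.016,0,-0.33,-0.07,-0.016,0,-0.51,-0.105,-0.016,0,-0.69,-0.145,-0.016,0,-0.85,-0.18,-0.016,0,-0.965,-0.2,-0.016,0,-0.965,-0.2,-0.016,0,-0.965,-0.2,-0.016,0]

```text
time: 23.72
eef_pos: [0.545, 0.1531, 0.2595]
tcp_rot: [-0.003, 0.786, -0.618, 0.012]
ft_force: [0.6, -0.8, -4.1]
width: 0.0112
```

Run:
```python
from h import *
go((.545,.1545,.07))
get("side","18"); get("top","18")
crop("side","18",190,110,150,150,4);crop("top","18",110,170,190,110,4)
```

```text
t 23.73 tcp [0.545  0.1531 0.2595] jawyaw -166.29 tilt 1.39 F [ 0.61 -0.76 -4.09] w 0.0112 j [ 0.64 -0.06  0.05  0.02 -1.67 -0.4 ]
SCALED [-0.0214  0.016   0.9474] 0.0
```

View pics/side18_c190_110.png

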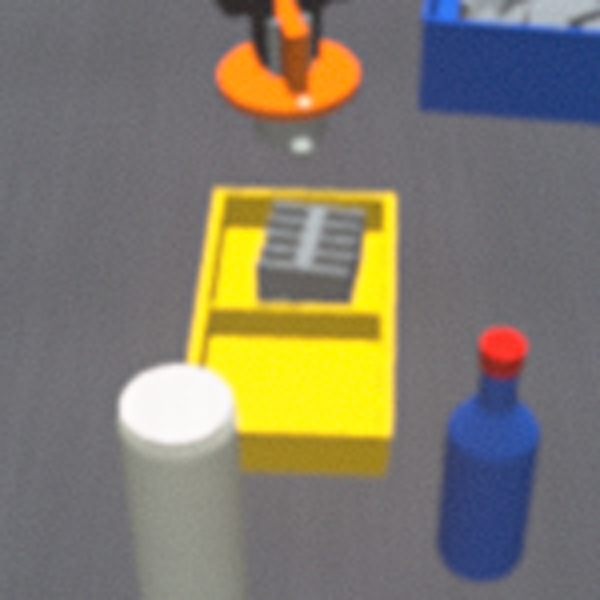

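View pics/top18_c110_170.png

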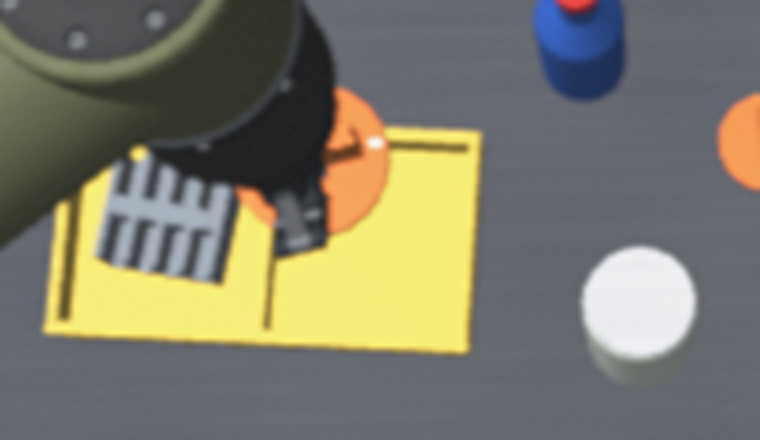

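The cover hangs level above the tray, at (0.545, 0.153) by the TCP reading. I descend to just above the rim and check.

apply_moves:
  steps: [-0.002,0.002,0.12,0,-0.006,0.004,0.3,0,-0.01,0.008,0.5,0,-0.015,0.011,0.7,0,-0.018,0.014,0.85,0,-0.021,0.016,0.92,0,-0.021,0.016,0.92,0,-0.021,0.016,0.92,0]

```text
time: 24.82
eef_pos: [0.5461, 0.1546, 0.0778]
tcp_rot: [-0.004, 0.786, -0.618, 0.013]
ft_force: [0.9, 1.1, -4.9]
width: 0.011
```

Run:
```python
from h import *
go((.545,.1545,.035))
get("side","19"); crop("side","19",210,100,130,140,5)
im=np.load("side19.npy");C=cloud("side",np.load("side19d.npy"))
h=cv2.cvtColor(im,cv2.COLOR_RGB2HSV)
m=(h[...,0]>3)&(h[...,0]<18)&(h[...,1]>150)&(np.hypot(C[...,0]-.545,C[...,1]-.155)<.06)&(C[...,2]>.05)
t=m&(im[...,0]>200); P=C[t]; print(t.sum(),np.percentile(P[:,2],[5,25,50,75,95]).round(4),P.min(0).round(4),P.max(0).round(4))
D=P[(P[:,2]<np.percentile(P[:,2],50)+.006)];A=np.c_[D[:,:2],np.ones(len(D))]; print(np.linalg.lstsq(A,D[:,2],rcond=None)[0].round(3))
```

```text
t 24.82 tcp [0.5461 0.1546 0.0778] jawyaw -166.33 tilt 1.53 F [ 0.94  1.05 -4.85] w 0.011 j [ 0.64 -0.04 -0.26  0.02 -1.33 -0.41]
SCALED [-0.0039  0.0102  0.2137] 0.0
210 [0.0879 0.0893 0.0905 0.1113 0.1305] [0.5069 0.1114 0.0861] [0.5835 0.1844 0.1575]
[ 0.014 -0.007  0.083]
```

View pics/side19_c210_100.png

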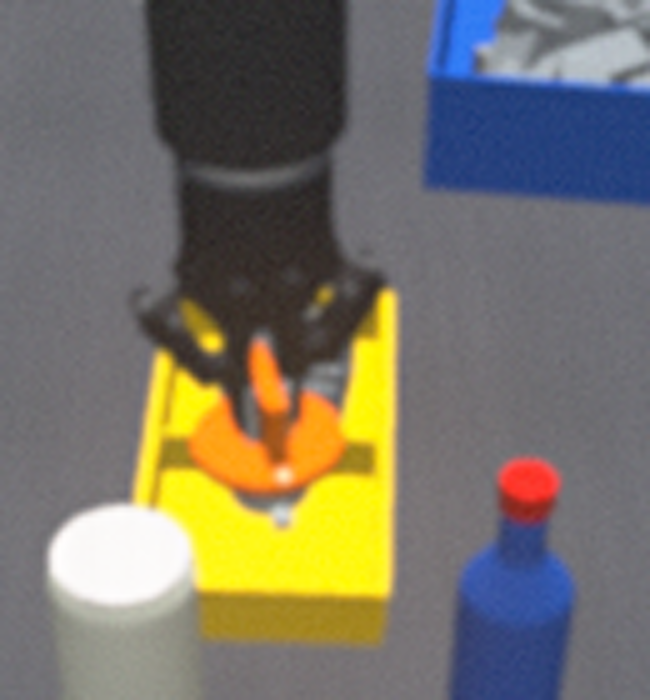

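apply_moves:
  steps: [-0.001,0.003,0.06,0,-0.002,0.005,0.12,0,-0.003,0.008,0.17,0,-0.004,0.01,0.2,0,-0.004,0.01,0.212,0,-0.004,0.01,0.212,0,-0.004,0.01,0.212,0]

```text
time: 25.75
eef_pos: [0.5453, 0.1548, 0.0358]
tcp_rot: [-0.005, 0.786, -0.618, 0.013]
ft_force: [0.3, -1.0, -4.4]
width: 0.0109
```

Run:
```python
from h import *
go((.545,.1545,.034))
get("side","20"); crop("side","20",210,100,130,140,5)
im=np.load("side20.npy");C=cloud("side",np.load("side20d.npy"))
h=cv2.cvtColor(im,cv2.COLOR_RGB2HSV)
m=(h[...,0]>3)&(h[...,0]<18)&(h[...,1]>150)&(np.hypot(C[...,0]-.545,C[...,1]-.155)<.06)&(C[...,2]>.03)
t=m&(im[...,0]>200); P=C[t]; print(t.sum(),np.percentile(P[:,2],[5,25,50,75,95]).round(4),P.min(0).round(4),P.max(0).round(4))
```

```text
t 25.75 tcp [0.5453 0.1548 0.0358] jawyaw -166.32 tilt 1.56 F [ 0.33 -0.97 -4.41] w 0.0109 j [ 0.65 -0.01 -0.31  0.02 -1.25 -0.41]
SCALED [0.0008 0.0018 0.0092] 0.0
188 [0.0451 0.0471 0.049  0.0804 0.0886] [0.5108 0.1123 0.044 ] [0.5811 0.1862 0.1159]
```

View pics/side20_c210_100.png

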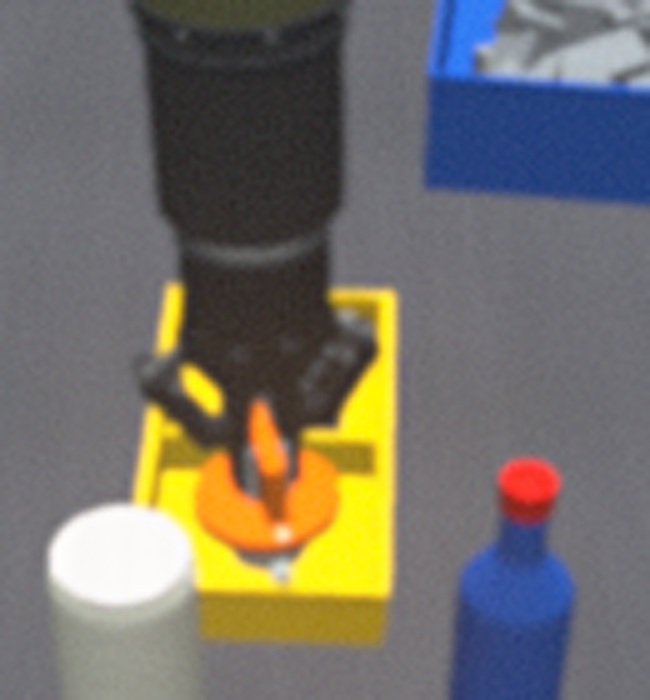

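apply_moves:
  steps: [0,0.001,0.008,0,0,0.001,0.014,0,0,0.001,0.018,0,0,0.001,0.018,0]

```text
time: 26.3
eef_pos: [0.5455, 0.1548, 0.0337]
tcp_rot: [-0.005, 0.786, -0.618, 0.013]
ft_force: [-4.9, 0.3, 5.7]
width: 0.0111
```

The cover is on the floor: the force went from −4.4 to +5.7 N. I release, then check before rising.

apply_moves:
  steps: [0,0,0,0,0,0,0,0,0,0,0,0,0,0,0,0,0,0,0,0,0,0,0,0]
  fingers: 0
  grip_force: 25

```text
time: 27.05
eef_pos: [0.5455, 0.1547, 0.0337]
tcp_rot: [-0.005, 0.786, -0.618, 0.013]
ft_force: [0.3, -0.5, 0.2]
width: 0.0853
```

apply_moves:
  steps: [0,0,-0.05,0,0,0,-0.15,0,0,0,-0.35,0,0,0,-0.6,0,0,0,-0.85,0,0,0,-1,0,0,0,-1,0,0,0,-1,0]

```text
time: 28.05
eef_pos: [0.5399, 0.1565, 0.2333]
tcp_rot: [-0.005, 0.786, -0.618, 0.013]
ft_force: [0.1, -0.1, -0.7]
width: 0.0855
```

Run:
```python
from h import *
go((.45,0,.3))
get("side","21");get("top","21"); crop("side","21",210,130,100,110,6); crop("top","21",160,180,90,90,6)
im=np.load("side21.npy");C=cloud("side",np.load("side21d.npy"))
h=cv2.cvtColor(im,cv2.COLOR_RGB2HSV)
m=(h[...,0]>3)&(h[...,0]<18)&(h[...,1]>150)&(np.hypot(C[...,0]-.545,C[...,1]-.155)<.06)&(C[...,2]>.03)
t=m&(im[...,0]>200); P=C[t]; print(t.sum(),np.percentile(P[:,2],[5,25,50,75,95]).round(4),P.min(0).round(4),P.max(0).round(4))
D=P[P[:,2]<.055];A=np.c_[D[:,:2],np.ones(len(D))]; print(len(D),D[:,2].mean(),np.linalg.lstsq(A,D[:,2],rcond=None)[0].round(3))
```

```text
t 28.05 tcp [0.5399 0.1565 0.2333] jawyaw -166.3 tilt 1.58 F [ 0.09 -0.06 -0.74] w 0.0855 j [ 0.65 -0.08 -0.02  0.02 -1.62 -0.41]
SCALED [ 0.6588  0.6139 -0.3386] 0.0
225 [0.0429 0.0447 0.0462 0.0607 0.0855] [0.5109 0.1103 0.0302] [0.5812 0.212  0.0879]
158 0.04530301570248878 [-0.01  -0.014  0.053]
```

View pics/side21.png

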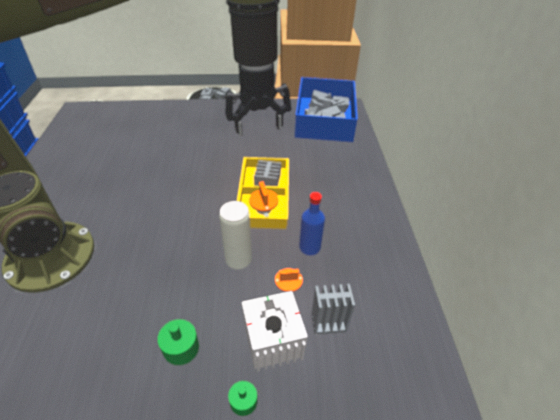

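View pics/side21_c210_130.png

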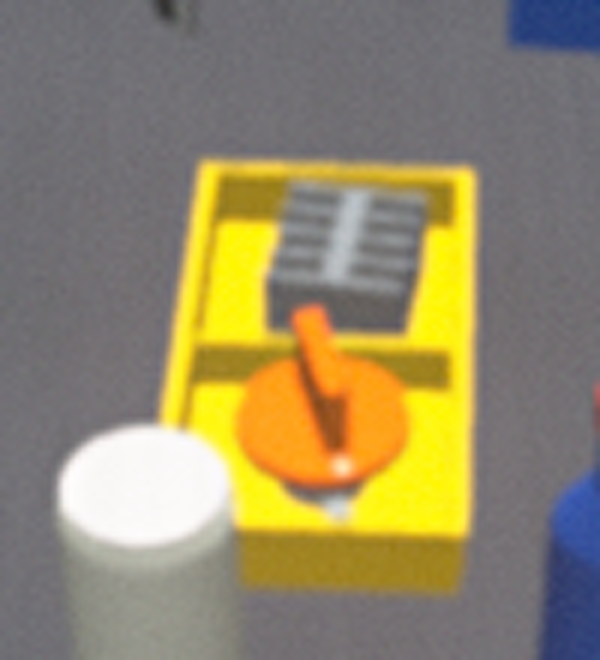

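View pics/top21.png

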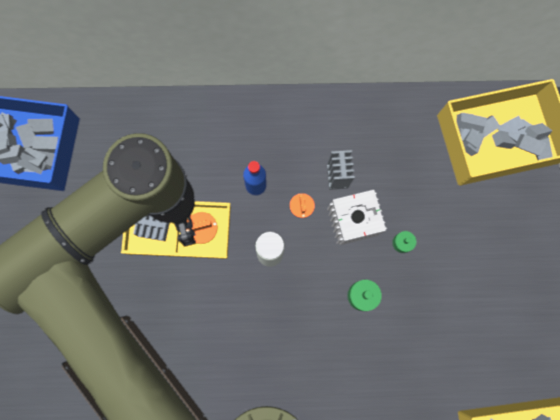

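The side view shows the cover level in the empty bay (263,200) and the cap upright on the bench (178,340). Can, bottle and both castings are where they were, and the gripper is clear. The disc top reads 0.045, against 0.044 expected when seated. I hand in.

Run:
```python
from h import *
print(env.finish_job()); print(env.get_obs()["time"])
```

```text
the job is handed in; nothing more can be done
None
the job is handed in; nothing more can be done
```

I lifted off the green cap and stood it on the bench. Then I pressed the orange cover down about 10 mm, turned it about 90° anticlockwise and lifted it off. I set it down in the empty bay, released it and handed the job in at about 28 s; `finish_job` reports no verdict.

**Last checks that passed:**
- **Cover:** its disc is level and its top reads z ≈ 0.045 m, against 0.044 m expected when seated. It stands at about (0.546, 0.153), within about 3 mm of the bay centre I measured at (0.545, 0.1545).
- **Cap:** it is upright and level at about (0.37, −0.25), with its top reading 0.052 m against 0.051 m. I measured this just after releasing it, and it looked unchanged in the last pictures.
- **Other things:** the can, bottle and castings look unmoved in both final views, judged by eye. The gripper is open, well above the tray, and touches nothing.

**What disagreed:**
- **Gripper height:** the fingertips really sat about 45 mm higher than the TCP reading and tool data imply. The cameras showed it, and a test close over the knob shut in free air. I used fingertip heights from the cameras from then on.
- **Gripping the fin:** closing the fingers pushed the cover down about 3 mm, still at its locked angle.
- **Pressing:** the arm gave under load, so wrist force reached about 41 N upward, plus about 19 N sideways. It left the tool tilted about 1.6°, but the cover still settled flat after release.

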